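# Restock the colour rack and present the blue bar to the torch

## Task

First put the red and the green colour bar, which stand loose on the marver, upright into the two empty bores of the wooden rack, each lowered right to the bottom before you let go (they are glass: do not let them fall). Then draw the blue bar out of its bore, tip it halfway between upright and level with its lower end pointing straight away from the robot, and hold that end up in the air in front of the bench torch, 3 to 10 cm from the nozzle mouth and touching nothing; finish while still holding it there, steady. Leave the amber bar in its bore and all else where it is.

Things in the scene. Friction and masses are not known exactly. Their poses are not given: they have to be found in the camera images.
- red_bar: red glass colour bar, plain cylinder 27 mm diameter, 70 mm tall, about 0.11 kg, standing on end on the marver. Origin: centre of its lower end; z axis up along the bar.
- green_bar: green glass colour bar, plain cylinder 26 mm diameter, 60 mm tall, about 0.10 kg, standing on end on the marver. Origin: centre of its lower end; z axis up along the bar.
- blue_bar: blue glass colour bar, plain cylinder 28 mm diameter, 85 mm tall, about 0.13 kg, standing in bore 1 or bore 3 of the rack, its top 60 mm of length above the rack's top face. Origin: centre of its lower end; z axis along the bar from the lower to the upper end.
- amber_bar: amber glass colour bar, cylinder 27 mm diameter, 75 mm tall, standing in the other one of bores 1 and 3; it stays there. Origin: centre of its lower end, z up.
- rack: wooden colour rack fixed to the marver, 64 mm (its x) by 236 mm (its y, dark steel plates at the ends) by 45 mm high, four blind bores in a row along its y axis, 52 mm apart. Origin: centre of the underside; z up.
- bore0 (a point): centre of the mouth of bore 0, in the rack's top face 45 mm above the marver. Bore 34 mm diameter with a 3 mm chamfer at the mouth, 25 mm deep (flat bottom 20 mm above the marver). Empty at the start.
- bore1 (a point): centre of the mouth of bore 1, in the rack's top face 45 mm above the marver. Bore 34 mm diameter with a 3 mm chamfer at the mouth, 25 mm deep (flat bottom 20 mm above the marver). Holds the blue or the amber bar at the start.
- bore2 (a point): centre of the mouth of bore 2, in the rack's top face 45 mm above the marver. Bore 34 mm diameter with a 3 mm chamfer at the mouth, 25 mm deep (flat bottom 20 mm above the marver). Empty at the start.
- bore3 (a point): centre of the mouth of bore 3, in the rack's top face 45 mm above the marver. Bore 34 mm diameter with a 3 mm chamfer at the mouth, 25 mm deep (flat bottom 20 mm above the marver). Holds the blue or the amber bar at the start.
- nozzle (a point): centre of the mouth of the bench torch's burner tube (26 mm diameter), about 0.72 m ahead of the robot and 126 mm above the marver; the torch is fixed, not lit, and lies beyond this point (+x); the tube points at the robot and a little up. The z axis of this point leans 45 degrees back towards the robot: it is the wanted direction of the blue bar from lower to upper end.
- tumbler_1: green-tinted glass tumbler, 64 mm diameter, 90 mm tall, upright at the right; stays. Origin: centre of its underside.
- tumbler_2: amber-tinted glass tumbler, 56 mm diameter, 75 mm tall, upright at the right; stays. Origin: centre of its underside.
- tweezers_1: steel tweezers, 212 x 28 x 11 mm, lying at the left; stay. Origin: centre of the underside.
- callipers: steel callipers, 173 x 100 x 9 mm, lying in front of the split mould; stay. Origin: centre of the underside.
- split_mould: dark cast two-part mould on a base plate, halves swung open, fixed, to the right of the torch; up to 167 mm high; its two wooden handles (25 mm thick, 75 to 102 mm above the marver) spread towards the robot, the left one ending about 0.54 m ahead and 0.08 m left of the robot's axis, just right of the rack. Origin: under the mould, on the marver's top.

How it is judged (in metres and radians):
On the way, in this order (a step that is already met when the one before it is completed fails the run):
1. the red and the green bar stand upright at the bottom of the two empty bores, released ((horizontal distance between red_bar and bore0 below 0.007 m or horizontal distance between red_bar and bore2 below 0.007 m) and z of red_bar in the frame of rack between 0.012 and 0.026 m and angle between each of red_bar, green_bar's own z axis and vertical below 0.15 rad and (horizontal distance between green_bar and bore0 below 0.007 m or horizontal distance between green_bar and bore2 below 0.007 m) and z of green_bar in the frame of rack between 0.012 and 0.026 m and contact force between the fingers and red_bar below 0.1 N and contact force between the fingers and green_bar below 0.1 N), for 0.2 s.
2. the blue bar is drawn clear of its bore (z of blue_bar in the frame of rack above 0.055 m), for 0.1 s.
At the end, for the whole second after the job is handed in: Red and green upright on the bottom of bores 0 and 2 (7 mm), released; amber in its bore. Blue still, held by the fingers alone, 30-60 deg from upright, within 0.35 rad of 45 deg straight ahead, lower end over 90 mm high, short of the nozzle mouth, 25-120 mm from it (all of step 1 and horizontal distance between amber_bar and rack below 0.1 m and z of amber_bar in the frame of rack below 0.026 m and angle between amber_bar's own z axis and vertical below 0.15 rad and angle between blue_bar's own z axis and vertical between 0.52 and 1.05 rad and angle between the z axis of blue_bar and the z axis of nozzle, either way round below 0.35 rad and distance between blue_bar and nozzle between 0.025 and 0.12 m and height (world z) of blue_bar above 0.09 m and contact force between the fingers and blue_bar above 1 N and linear speed of blue_bar below 0.02 m/s and contact force between blue_bar and rack below 0.1 N and contact force between blue_bar and split_mould below 0.1 N and world x of blue_bar below 0.71 m); the arm keeps its last pose, push and grip.
It fails at once if the blue bar is drawn out before, or stays out without, the red and green bars standing in their bores (z of blue_bar in the frame of rack above 0.04 m and not (((horizontal distance between red_bar and bore0 below 0.007 m or horizontal distance between red_bar and bore2 below 0.007 m) and z of red_bar in the frame of rack between 0.012 and 0.026 m and angle between red_bar's own z axis and vertical below 0.15 rad) and ((horizontal distance between green_bar and bore0 below 0.007 m or horizontal distance between green_bar and bore2 below 0.007 m) and z of green_bar in the frame of rack between 0.012 and 0.026 m and angle between green_bar's own z axis and vertical below 0.15 rad))).
It fails at once if the red or green bar is let fall (faster than 0.5 m/s and not in the fingers) ((linear speed of red_bar above 0.5 m/s and contact force between the fingers and red_bar below 0.05 N) or (linear speed of green_bar above 0.5 m/s and contact force between the fingers and green_bar below 0.05 N)).
It fails at once if the amber bar is moved by more than 12 mm (distance of amber_bar from where it was at the start of the episode above 0.012 m).
It fails at once if a tumbler, the tweezers or the callipers are moved by more than 20 mm (distance of any of tumbler_1, tumbler_2, tweezers_1, callipers from where it was at the start of the episode above 0.02 m).
It also fails if it takes over 67 s, if anything falls off the work surface, if the arm or the gripper's body presses on something with over 40 N, if the wrist force passes 120 N, or if a joint passes its speed limit or range.

## Robot

A 6-joint arm with a two-finger parallel gripper is mounted at the origin on a cart in front of the work surface, level with it; the furniture and walls round the work are solid. World frame = base frame: x ahead of the robot, y to its left, z up, the work surface at z = 0. Lengths are in mm, angles in rad, forces in N, time in s.
With the tool pointing down it reaches from about 350 to 875 mm from the base axis. Payload 4.2 kg.
Tool frame: the origin (TCP) lies between the finger pads; the fingertips stand 25 mm ahead of it and the grasp point (between the pads) lies 6 mm ahead of it; z points along the fingers, y is the line along which they close (so a half turn about z gives the same grasp; the last joint's range is limited). The gripper opens to 85 mm and grips with 20 to 120 N. Pads are 22 mm wide; open, the fingers measure 114 mm over their backs; the gripper's body (76 mm by 85 mm) begins 54 mm behind the grasp point. The pads swing forward as they close: fully open they stand 13 mm farther back than shut.
Start: joints at [1.549, 0.385, 0.008, 0, -1.194, -0.259], TCP at [173.171, 600.509, 256.312] pointing down, gripper open.
Joint ranges: [-3.14, 3.14], [-1.21, 2.06], [-1.07, 1.41], [-3.16, 2.05], [-2.99, -0.16], [-3.1, 3.1]. Speed limits (rad/s): [2.79, 2.79, 3.14, 3.14, 3.14, 3.14].

## Interface

Orientations are given as a unit quaternion [x, y, z, w].
In Python, from bench import read_state, imaging, workorder, nets gives the robot as it stands.
- The arm moves only by the tool apply_moves, never from a script. Its argument "rows" is a list of rows, each an object with "hand": the opening, from -1 (shut) to 1 (fully open); "delta_pos": the shift along the tool's x, y, z in mm, a list of three; "yaw": the turn about the tool's z in rad. A call has 1 to 12 rows; each row is the pose to reach, as a shift and turn from the pose commanded when the call began, along the tool's axes at that moment; what a row does not reach only later rows make up. A row lasts 1/12 s, in which the tool goes at most 41.7 mm and 7.16 degrees, less where a joint would pass 70% of its speed; a pose out of reach is approached as far as the arm can. A call with a gripper value outside its range is refused whole. The fingers move at their own pace and stop on an object; the grip force is fixed at half the most. Time passes only in rows, so rows that repeat a pose let the fingers close. It gives the time, the measured TCP pose, the force, the opening and the grip force at its end, in the units of the state.
- read_state(): the state, without advancing time (a new reading comes with each control period).
- imaging.get_image(name): name is "side" or "top" or "wrist"; returns a dict with "pixels" (384x512x3 uint8, red, green, blue), "fx", "fy", "cx", "cy" (pixels), "xyz" and "rotation" of the camera in the world. Camera axes: x right, y down, z forward; pixel columns grow to the right and rows downward; lengths in mm; the calibration is good to about 2 mm. A picture is of the moment at which its call begins. There is no depth.
- workorder.job_done(): hands the job in; it is judged then, once.
Trained networks look in the newest picture that a camera, given by its name, has taken for a name from the list of things; names that differ only in an ending like _2 or _b are one class to them, and where a whole thing is asked for, a point or a joint stands for the part that bears it (a point fixed in the world has none). Each returns a list of dicts, best first, with "score" (0 to 1); they miss things now and then, are a little off and sometimes report something else, mostly with a low value. They report only what shows in the picture. A call takes as long as a camera call.
- nets.find_in(camera, query): "location" ([row, column] in pixels, amid what is visible of it).
- nets.pinpoint(camera, query): "location" ([row, column] in pixels: a listed point, or the origin of a listed thing).
The state is a dict: "clock": time; "joints": joint angles; "joint_vel": joint speeds; "joint_efforts": joint torques, N m; "position": TCP position; "ee_rot": TCP orientation; "contact_force": force on the tool from outside, world axes, zero at the start; "wrist_torque": the same for the moment, N m; "gripper_width": finger opening in mm; "grasp_force": force on a finger pad.
Only numpy, scipy, OpenCV 4.12 (cv2) and the standard library are available. Lean on these libraries where they do the work, as an engineer would, in place of code of your own. Each camera call takes 0.05 s, during which the arm holds its last target. There are 200 camera calls.

## Working session

There is one attempt and no reset: what is moved stays moved. The work goes in short steps, Python scripts to look and compute and a tool call to move; the robot and the scene stay as the last step left them, time stands still between calls to the robot, and variables do not carry over. Pictures are saved under pics/ and viewed, at most 10 in all, crops included, and the job is handed in when it is done.

Besides the shell and the picture viewer there is one more tool, called after ">>>" as name(argument=value, ...) on one line, values as JSON. apply_moves: Moves the arm, as the interface text tells. Its arguments: {"type":"object","properties":{"rows":{"type":"array"}},"required":["rows"]}

```bash
mkdir -p pics
cat > h.py <<'E'
import numpy as np, cv2
from bench import read_state, imaging, workorder, nets
from scipy.spatial.transform import Rotation as R
def ray(im,rc):
    d=np.array([(rc[1]-im['cx'])/im['fx'],(rc[0]-im['cy'])/im['fy'],1.])
    return np.array(im['xyz']),camR(im)@d
def camR(im):
    r=np.array(im['rotation']); return r if r.shape==(3,3) else R.from_quat(r).as_matrix()
def at_z(im,rc,z):
    o,d=ray(im,rc); return o+d*(z-o[2])/d[2]
def proj(im,p):
    c=camR(im).T@(np.array(p,float)-im['xyz']); return [im['fy']*c[1]/c[2]+im['cy'],im['fx']*c[0]/c[2]+im['cx']]
def tri(a,ra,b,rb):
    o1,d1=ray(a,ra);o2,d2=ray(b,rb);d1/=np.linalg.norm(d1);d2/=np.linalg.norm(d2)
    s=np.linalg.lstsq(np.c_[d1,-d2],o2-o1,rcond=None)[0]
    p,q=o1+s[0]*d1,o2+s[1]*d2
    return (p+q)/2,np.linalg.norm(p-q)
def save(im,n): cv2.imwrite('pics/'+n,im['pixels'][:,:,::-1])
E
python3 - <<'E'
from h import *
s=read_state(); print({k:np.round(v,3) for k,v in s.items()})
print(R.from_quat(s['ee_rot']).as_matrix().round(3))
T=imaging.get_image('top');S=imaging.get_image('side')
save(T,'t0.png');save(S,'s0.png')
for im in(T,S): print(im['xyz'],im['rotation'],im['fx'],im['fy'],im['cx'],im['cy'])
hz=dict(red_bar=0,green_bar=0,blue_bar=20,amber_bar=20,rack=0,bore0=45,bore1=45,bore2=45,bore3=45,nozzle=126)
for n,z in hz.items():
    t=nets.pinpoint('top',n);q=nets.pinpoint('side',n)
    print(n)
    for nm,im,l in(('T',T,t),('S',S,q)):
        for e in l[:2]: print('  ',nm,round(e['score'],2),np.round(e['location'],1),at_z(im,e['location'],z).round(1))
    if t and q: print('   tri',[np.round(x,1) for x in tri(T,t[0]['location'],S,q[0]['location'])])
E
```

```text
{'clock': np.float64(0.0), 'joints': array([ 1.549,  0.386,  0.007, -0.   , -1.194, -0.259]), 'joint_vel': array([ 0.001, -0.   , -0.001, -0.002, -0.002, -0.   ]), 'joint_efforts': array([-0.0000e+00, -3.9229e+01,  1.8840e+01,  4.1860e+00, -5.0000e-03,
       -0.0000e+00]), 'position': array([173.04 , 600.014, 255.204]), 'ee_rot': array([ 0.99 , -0.14 , -0.   ,  0.001]), 'contact_force': array([0.239, 0.429, 0.641]), 'wrist_torque': array([ 0.063,  0.019, -0.003]), 'grasp_force': np.float64(0.0), 'gripper_width': np.float64(85.356)}
[[ 0.961 -0.277 -0.   ]
 [-0.277 -0.961 -0.002]
 [ 0.     0.002 -1.   ]]
[ 332.28986842    9.53073653 1694.59838563] [-0.70002657  0.71065848 -0.05567987  0.04274439] 421.11673244074365 421.11673244074365 260.79917187966936 187.67765534723887
[  13.55610918 1325.77402212  678.77162131] [-0.16754468  0.81319254 -0.54809515  0.10118484] 479.9681406139911 479.9681406139911 256.41754549965475 196.15390602618942
red_bar
   T 0.5 [228.2 321.2] [ 401.9 -263.6    0. ]
   T 0.48 [231.9 192. ] [395.2 254.2   0. ]
   S 0.64 [269.2 272.9] [395.4 255.1   0. ]
   S 0.2
[... 996 characters left out ...]
3.2,  69.8]), np.float64(25.5)]
bore2
   T 0.97 [199.9 201.7] [518.1 210.5  45. ]
   T 0.85 [190.  176.9] [558.7 308.1  45. ]
   S 0.77 [231.9 249.1] [509.2 156.9  45. ]
   S 0.74 [239.3 234.6] [528.1 217.5  45. ]
   tri [array([503.2, 203.2,  69.8]), np.float64(25.5)]
bore3
   T 0.97 [199.9 201.7] [518.1 210.5  45. ]
   T 0.85 [190.  176.9] [558.7 308.1  45. ]
   S 0.77 [231.9 249.1] [509.2 156.9  45. ]
   S 0.74 [239.3 234.6] [528.1 217.5  45. ]
   tri [array([503.2, 203.2,  69.8]), np.float64(25.5)]
nozzle
   T 0.46 [191.5 180.1] [541.8 281.4 126. ]
   S 0.4 [260.1 214.4] [460.8 471.6 126. ]
   S 0.32 [239.6 235.6] [459.4 359.5 126. ]
   tri [array([554. , 299.6,  14.5]), np.float64(5.6)]
```

Run:
```python
import cv2
for n,(r0,r1,c0,c1) in dict(t0=(120,260,150,350),s0=(170,310,150,350)).items():
    im=cv2.imread(f'pics/{n}.png'); cv2.imwrite(f'pics/{n}c.png',cv2.resize(im[r0:r1,c0:c1],None,fx=4,fy=4,interpolation=cv2.INTER_CUBIC))
```

```text
(no output)
```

View pics/t0c.png

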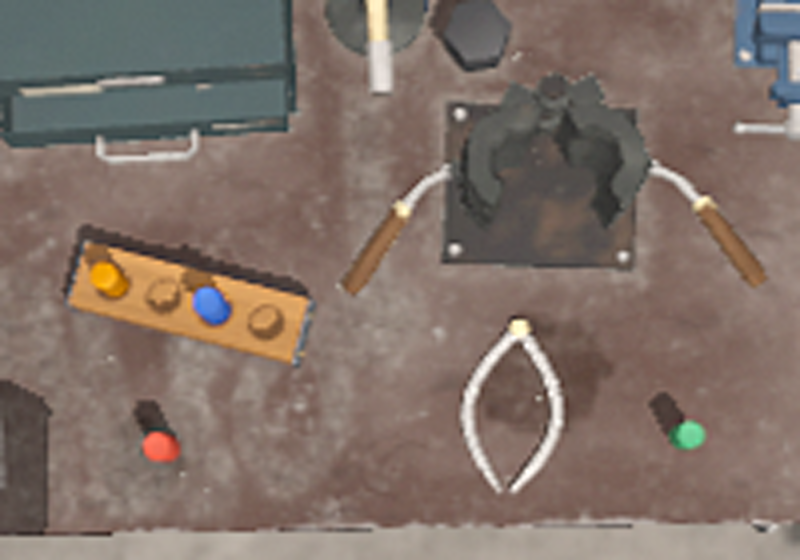

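View pics/s0c.png

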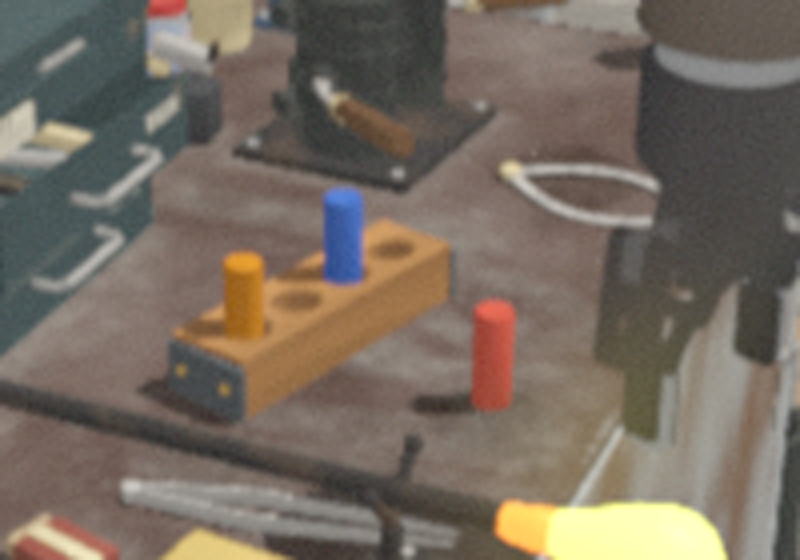

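```bash
cat >> h.py <<'E'
def mask(im,name):
    hsv=cv2.cvtColor(im['pixels'],cv2.COLOR_RGB2HSV); h,s,v=[hsv[...,i].astype(int) for i in range(3)]
    m=dict(red=((h<7)|(h>174))&(s>130)&(v>110),green=(h>60)&(h<88)&(s>90)&(v>90),blue=(h>105)&(h<125)&(s>140)&(v>90),
      amber=(h>15)&(h<24)&(s>215)&(v>120))[name].astype(np.uint8)
    n,l,st,c=cv2.connectedComponentsWithStats(m)
    return [(st[i,4],c[i][::-1]) for i in np.argsort(-st[:,4]) if i>0][:3]
def cyl(im,p,axis,r,L):
    a=np.array(axis,float);a/=np.linalg.norm(a);u=np.cross(a,[.3,.5,.8]);u/=np.linalg.norm(u);w=np.cross(a,u)
    t=np.linspace(0,2*np.pi,40)[:,None]; ring=r*(np.cos(t)*u+np.sin(t)*w)
    pts=np.vstack([np.array(p)+ring,np.array(p)+L*a+ring])
    q=np.array([proj(im,x) for x in pts],np.float32)
    hull=cv2.convexHull(q); M=cv2.moments(hull); return np.array([M['m10']/M['m00'],M['m01']/M['m00']]),M['m00']
from scipy.optimize import least_squares
def fitbar(im,c,z,L,r,x0=(450,100)):
    return least_squares(lambda x:cyl(im,[x[0],x[1],z],[0,0,1],r,L)[0]-c,x0).x
E
python3 - <<'E'
from h import *
T=imaging.get_image('top');S=imaging.get_image('side')
spec=dict(red=(0,70,13.5),green=(0,60,13),blue=(45,60,14),amber=(45,50,13.5))
for n,(z,L,r) in spec.items():
    for k,im in(('T',T),('S',S)):
        for a,c in mask(im,n)[:2]:
            x=fitbar(im,c,z,L,r); print(n,k,a,c.round(1),x.round(1),'modelarea',round(cyl(im,[*x,z],[0,0,1],r,L)[1]))
for k,im in(('top',T),('side',S)):
    for e in nets.pinpoint(k,'bore0'): print(k,round(e['score'],2),np.round(e['location'],1),at_z(im,e['location'],45).round(1))
for e in nets.pinpoint('top','nozzle')+nets.pinpoint('side','nozzle'): print(round(e['score'],2),np.round(e['location'],1))
print('noz',at_z(T,[143,245],126))
for n,c,r in(('b0',216.25,200),('b2',190.75,193.75)): print(n,at_z(T,[r,c],45).round(1))
# rack wood outline
hsv=cv2.cvtColor(T['pixels'],cv2.COLOR_RGB2HSV)
sub=hsv[178:213,164:230]
for rr in range(0,35,5): print([tuple(int(v) for v in sub[rr,cc]) for cc in range(0,66,8)])
E
```

```text
red T 152 [103.3 295.7] [ 912.6 -226.9] modelarea 73
red T 103 [116.5 124. ] [450. 100.] modelarea 48
red S 244 [258.5 272.8] [450. 100.] modelarea 215
red S 172 [280.2  59.5] [1209.1  168.8] modelarea 179
green T 42 [228.4 321.2] [450. 100.] modelarea 43
blue T 53 [196.  202.3] [529.6 204.1] modelarea 60
blue T 10 [113.7 251.3] [853.6 -36.9] modelarea 70
blue S 159 [228.5 235.3] [559.5 128.2] modelarea 197
amber T 52 [189.5 176.9] [565.2 100. ] modelarea 51
amber S 2 [249.5 209.5] [450. 100.] modelarea 164
amber S 1 [242. 207.] [450. 100.] modelarea 164
top 0.83 [189.5 178.9] [560.6 300.2  45. ]
top 0.7 [188.1 189.5] [565.6 258.6  45. ]
side 0.85 [239.3 235.4] [526.  216.5  45. ]
side 0.83 [251.3 206.6] [567.3 312.9  45. ]
side 0.69 [247.2 220.8] [542.7 276.1  45. ]
side 0.56 [232.4 247.4] [512.4 162.   45. ]
0.28 [189.7 177.9]
noz [725.01915847  36.45976868 126.        ]
b0 [516.9 153.4  45. ]
b2 [543.1 253.6  45. ]
[(7, 60, 132), (4, 53, 82), (8, 66, 128), (7, 71, 119), (6, 71, 118), (8, 57, 130), (7, 64, 128), (7, 69, 126), (9, 73, 122)]
[(6, 64, 123), (14, 153, 137), (16, 144, 227), (3, 48, 59), (6, 70, 73), (12, 59, 129), (7, 62, 127), (7, 60, 131), (7, 61, 130)]
[(7, 64, 128), (17, 185, 220), (15, 212, 129), (16, 142, 210), (14, 148, 150), (11, 99, 108), (11, 59, 73), (8, 60, 135), (8, 60, 135)]
[(10, 54, 133), (15, 140, 200), (17, 235, 165), (16, 142, 203), (16, 147, 212), (110, 178, 216), (16, 138, 220), (15, 143, 229), (10, 58, 136)]
[(12, 54, 137), (10, 62, 131), (15, 142, 206), (15, 144, 191), (16, 142, 206), (110, 163, 195), (15, 143, 185), (15, 143, 175), (17, 56, 127)]
[(11, 46, 139), (13, 46, 133), (6, 74, 117), (8, 70, 106), (15, 159, 188), (16, 143, 209), (15, 142, 188), (15, 146, 192), (13, 45, 147)]
[(9, 53, 131), (10, 44, 139), (9, 73, 119), (8, 78, 111), (13, 36, 147), (11, 35, 153), (9, 91, 134), (16, 143, 211), (8, 59, 130)]
```

```bash
sed -i 's/-c,x0).x/-c,x0,diff_step=1e-2).x/' h.py
cat >> h.py <<'E'
def woodfit(im,x0=(536,228,-.255)):
    "rack pose: silhouette of the box (wood only assumed 236 minus plates) vs edge-hull of wood mask"
    hsv=cv2.cvtColor(im['pixels'],cv2.COLOR_RGB2HSV).astype(int)
    m=((hsv[...,0]>=12)&(hsv[...,0]<=24)&(hsv[...,1]>120)&(hsv[...,2]>95)).astype(np.uint8)
    n,l,st,c=cv2.connectedComponentsWithStats(m)
    q=proj(im,[x0[0],x0[1],45]); k=min((i for i in range(1,n) if st[i,4]>150),key=lambda i:np.hypot(*(c[i][::-1]-q)))
    return (l==k).astype(np.uint8)
E
python3 - <<'E'
from h import *
T=imaging.get_image('top');S=imaging.get_image('side')
spec=dict(red=(0,70,13.5,(395,255)),green=(0,60,13,(395,-255)),blue=(45,60,14,(530,204)),amber=(45,50,13.5,(555,300)))
for n,(z,L,r,x0) in spec.items():
    for k,im in(('T',T),('S',S)):
        q=cyl(im,[*x0,z],[0,0,1],r,L)[0]
        for a,c in mask(im,n)[:3]:
            if np.hypot(*(c-q))>15: continue
            x=fitbar(im,c,z,L,r,x0); print(n,k,a,c.round(1),x.round(1),'modelarea',round(cyl(im,[*x,z],[0,0,1],r,L)[1]))
m=woodfit(T)
cs=cv2.findContours(m,0,1)[0]; c=max(cs,key=len); rc=cv2.minAreaRect(c); print('rect',rc)
P=[at_z(T,b[::-1],45)[:2] for b in cv2.boxPoints(rc)]; print(np.round(P,1),[np.linalg.norm(P[i]-P[i-1]).round(1) for i in range(4)],np.mean(P,0).round(1))
E
```

```text
red S 246 [258.4 272.8] [395.7 258.2] modelarea 268
green T 42 [228.4 321.2] [ 399.6 -258.2] modelarea 51
blue T 54 [195.9 202.4] [529.8 203.9] modelarea 60
blue S 158 [228.5 235.3] [529.9 209. ] modelarea 220
amber T 51 [189.5 176.8] [556.9 303.6] modelarea 58
amber S 2 [240.  207.5] [573.  295.8] modelarea 198
amber S 1 [241. 211.] [561.7 297. ] modelarea 200
amber S 1 [244. 207.] [563.4 316.8] modelarea 205
rect ((196.47589111328125, 195.0937957763672), (57.25177001953125, 17.156160354614258), 14.420774459838867)
[[534.4 348.1]
 [600.3 332.2]
 [540.4 113.7]
 [475.  130.7]] [np.float64(225.3), np.float64(67.8), np.float64(226.6), np.float64(67.6)] [537.5 231.2]
```

>>> apply_moves(rows=[{"hand":1,"delta_pos":[31,27,0],"yaw":0.12},{"hand":1,"delta_pos":[62,54,0],"yaw":0.24},{"hand":1,"delta_pos":[93,80,0],"yaw":0.36},{"hand":1,"delta_pos":[124,107,0],"yaw":0.48},{"hand":1,"delta_pos":[155,134,0],"yaw":0.6},{"hand":1,"delta_pos":[186,160,0],"yaw":0.72},{"hand":1,"delta_pos":[217,187,0],"yaw":0.84},{"hand":1,"delta_pos":[248,214,0],"yaw":0.96},{"hand":1,"delta_pos":[280,241,0],"yaw":1.08},{"hand":1,"delta_pos":[310,268,0],"yaw":1.2},{"hand":1,"delta_pos":[310,268,0],"yaw":1.32},{"hand":1,"delta_pos":[310,268,0],"yaw":1.44}])

```text
clock: 2.5
position: [397.8, 254.9, 256.6]
ee_rot: [-0.648, 0.762, 0.0, 0.0]
contact_force: [0.0, -0.4, 0.0]
gripper_width: 85.3
grasp_force: 0.0
```

>>> apply_moves(rows=[{"hand":1,"delta_pos":[0,0,0],"yaw":0.105},{"hand":1,"delta_pos":[0,0,0],"yaw":0.105}])

```text
clock: 2.67
position: [397.0, 256.7, 256.5]
ee_rot: [-0.61, 0.792, 0.0, 0.0]
contact_force: [0.2, -0.4, 0.8]
gripper_width: 85.3
grasp_force: 0.0
```

```bash
cat >> h.py <<'E'
def st():
    s=read_state(); M=R.from_quat(s['ee_rot']).as_matrix()
    print('t',round(float(s['clock']),2),'pos',np.round(s['position'],1),'x',M[:,0].round(3),'y',M[:,1].round(3),'j',np.round(s['joints'],2),'w',round(float(s['gripper_width']),1),'F',np.round(s['contact_force'],1),'g',round(float(s['grasp_force']),1)); return s,M
def to(xyz):
    s=read_state();M=R.from_quat(s['ee_rot']).as_matrix(); print('tool delta',(M.T@(np.array(xyz)-s['position'])).round(1))
E
python3 - <<'E'
from h import *
st()
W=imaging.get_image('wrist');save(W,'w1.png')
print(W['xyz'],camR(W).round(2))
for n in('red_bar','bore0','rack'):
    for e in nets.pinpoint('wrist',n)[:4]: print(n,round(e['score'],2),np.round(e['location'],1),at_z(W,e['location'],0 if n!='bore0' else 45).round(1))
for k in('wrist','side','top'):
    im=W if k=='wrist' else imaging.get_image(k)
    for a,c in mask(im,'red')[:3]: print(k,a,c.round(1), fitbar(im,c,0,70,13.5,(397,257)).round(1))
E
```

```text
t 2.67 pos [397.  256.7 256.5] x [-0.255 -0.967 -0.   ] y [-0.967  0.255 -0.   ] j [ 0.92  0.12 -0.35 -0.   -1.1  -1.18] w 85.3 F [ 0.2 -0.4  0.8] g 0.0
[378.87550074 187.2611093  373.50734155] [[-0.97  0.24  0.07]
 [ 0.25  0.93  0.27]
 [-0.    0.28 -0.96]]
red_bar 0.88 [161.7 260.4] [393.6 256.8   0. ]
red_bar 0.59 [302.8 250. ] [455.3 438.4   0. ]
bore0 0.96 [105.6 114.6] [516.1 158.1  45. ]
bore0 0.84 [200.4 127.4] [539.5 252.7  45. ]
bore0 0.77 [157.6 118. ] [532.  207.1  45. ]
bore0 0.74 [248.1 131. ] [556.  306.1  45. ]
rack 0.91 [173.2 138.5] [536.5 233.4   0. ]
rack 0.53 [243.3 140.6] [566.2 319.2   0. ]
wrist 845 [171.9 260.2] [394.7 258.5]
side 233 [258.7 272.6] [395.6 260.3]
side 171 [280.3  59.8] [832.3 574.9]
side 51 [170. 191.] [ 952.9 -277.1]
top 153 [103.3 295.7] [ 911.7 -171.4]
top 103 [116.5 124. ] [863.1 526.3]
top 79 [201.5 114.2] [517.6 554.7]
```

View pics/w1.png

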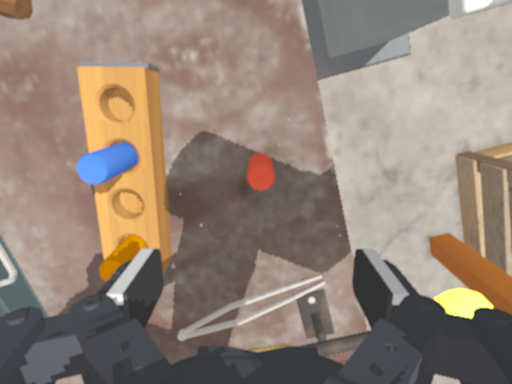

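>>> apply_moves(rows=[{"hand":1,"delta_pos":[-1,2,35],"yaw":0},{"hand":1,"delta_pos":[-1,2,70],"yaw":0},{"hand":1,"delta_pos":[-1,2,105],"yaw":0},{"hand":1,"delta_pos":[-1,2,135],"yaw":0},{"hand":1,"delta_pos":[-1,2,160],"yaw":0},{"hand":1,"delta_pos":[-1,2,180],"yaw":0},{"hand":1,"delta_pos":[-1,2,192],"yaw":0},{"hand":1,"delta_pos":[-1,2,200],"yaw":0},{"hand":1,"delta_pos":[-1,2,200],"yaw":0}])

```text
clock: 3.72
position: [394.5, 258.1, 54.8]
ee_rot: [-0.612, 0.791, -0.0, -0.002]
contact_force: [-0.3, -0.5, 0.7]
gripper_width: 85.7
grasp_force: 0.0
```

>>> apply_moves(rows=[{"hand":-1,"delta_pos":[0,0,0],"yaw":0},{"hand":-1,"delta_pos":[0,0,0],"yaw":0},{"hand":-1,"delta_pos":[0,0,0],"yaw":0},{"hand":-1,"delta_pos":[0,0,0],"yaw":0},{"hand":-1,"delta_pos":[0,0,0],"yaw":0},{"hand":-1,"delta_pos":[0,0,0],"yaw":0},{"hand":-1,"delta_pos":[0,0,0],"yaw":0},{"hand":-1,"delta_pos":[0,0,0],"yaw":0},{"hand":-1,"delta_pos":[0,0,0],"yaw":0},{"hand":-1,"delta_pos":[0,0,0],"yaw":0}])

```text
clock: 4.55
position: [395.4, 258.9, 57.1]
ee_rot: [-0.612, 0.791, 0.0, 0.001]
contact_force: [-1.4, 0.0, 5.3]
gripper_width: 25.8
grasp_force: 58.6
```

>>> apply_moves(rows=[{"hand":-1,"delta_pos":[0,0,-20],"yaw":0},{"hand":-1,"delta_pos":[0,0,-50],"yaw":0},{"hand":-1,"delta_pos":[0,0,-85],"yaw":0},{"hand":-1,"delta_pos":[0,0,-115],"yaw":0},{"hand":-1,"delta_pos":[-8,-36,-115],"yaw":0},{"hand":-1,"delta_pos":[-16,-72,-115],"yaw":0},{"hand":-1,"delta_pos":[-24,-108,-115],"yaw":0},{"hand":-1,"delta_pos":[-30,-132,-115],"yaw":0},{"hand":-1,"delta_pos":[-32,-143,-115],"yaw":0},{"hand":-1,"delta_pos":[-32,-143,-115],"yaw":0},{"hand":-1,"delta_pos":[-32,-143,-115],"yaw":0}])

```text
clock: 5.47
position: [540.8, 252.9, 170.2]
ee_rot: [-0.611, 0.792, 0.0, -0.001]
contact_force: [-0.1, -0.1, -0.2]
gripper_width: 25.8
grasp_force: 59.2
```

Run:
```python
from h import *
s,M=st()
W=imaging.get_image('wrist');save(W,'w2.png')
T=imaging.get_image('top');S=imaging.get_image('side')
for k,im in(('wrist',W),('top',T),('side',S)):
    for e in nets.pinpoint(k,'bore0')[:4]: print(k,round(e['score'],2),np.round(e['location'],1),at_z(im,e['location'],45).round(1))
p=s['position']
for k,im in(('wrist',W),('side',S)):
    for a,c in mask(im,'red')[:3]: print(k,a,c.round(1),cyl(im,[p[0],p[1],p[2]-56.5],[0,0,1],13.5,70))
```

```text
t 5.47 pos [540.8 252.9 170.2] x [-0.253 -0.967  0.002] y [-0.967  0.253  0.002] j [ 0.71  0.41 -0.18 -0.   -0.98 -0.96] w 25.8 F [-0.1 -0.1 -0.2] g 59.2
wrist 0.83 [199.1 257.5] [541.6 256.6  45. ]
wrist 0.74 [ 55.7 254. ] [517.6 155.1  45. ]
top 0.79 [190.6 178.4] [556.3 302.2  45. ]
top 0.66 [190.4 187.7] [556.5 265.6  45. ]
top 0.58 [200.2 215. ] [516.2 158.3  45. ]
top 0.58 [199.5 201. ] [519.7 213.2  45. ]
side 0.75 [231.5 249.4] [509.4 154.1  45. ]
side 0.74 [255.  227.9] [506.  307.4  45. ]
side 0.68 [245.4 221.5] [545.6 265.9  45. ]
side 0.64 [240.5 234.6] [525.  224.1  45. ]
wrist 5737 [267.7 259.2] (array([272.87548471, 257.7197218 ]), 6957.22639212315)
side 179 [210.5 223.7] (array([209.76442508, 224.90173369]), 265.8331302383449)
side 176 [280.2  59.6] (array([209.76442508, 224.90173369]), 265.8331302383449)
side 49 [170.  190.9] (array([209.76442508, 224.90173369]), 265.8331302383449)
```

View pics/w2.png

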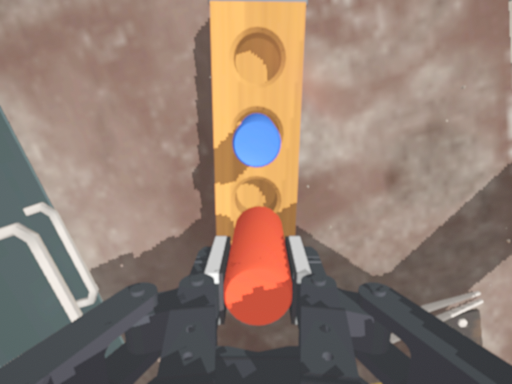

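Run:
```python
from h import *
im=cv2.imread('pics/w2.png'); W=imaging.get_image('wrist')
print(W['fx'],W['xyz'].round(1) if hasattr(W['xyz'],'round') else W['xyz'])
hsv=cv2.cvtColor(im,cv2.COLOR_BGR2HSV).astype(int)
L=[];Rr=[]
for r in range(8,170,6):
    w=(hsv[r,:,1]>110)&(hsv[r,:,0]>8)&(hsv[r,:,0]<26)&(hsv[r,:,2]>110)
    c=np.flatnonzero(w[190:330])+190
    L.append(at_z(W,[r,c.min()-.5],45)[:2]);Rr.append(at_z(W,[r,c.max()+.5],45)[:2])
L,Rr=np.array(L),np.array(Rr)
u=np.array([.253,.967]);u/=np.linalg.norm(u);v=np.array([u[1],-u[0]])
for n,A in(('L',L),('R',Rr)):
    k=np.polyfit(A@u,A@v,1);res=A@v-np.polyval(k,A@u);g=abs(res)<2;k=np.polyfit((A@u)[g],(A@v)[g],1);print(n,k.round(4),res.std().round(2),g.sum(),len(g))
print('bar v',np.array([540.8,252.9])@v)
for p in([517,153.4],[543,253.6],[517.6,155.1],[541.6,256.6]): print('v,u',np.array(p)@v,np.array(p)@u)
for e,nm in(((20,30,120,300),'b0'),):pass
g=hsv[...,2]
print('col258',g[0:110:2,258].tolist()); print('col258 170-210',g[165:210,258].tolist())
print('row55',g[55,220:300:2].tolist()); print('row190',g[192,215:300:2].tolist())
```

```text
323.1537953129471 [522.8 184.3 288.7]
L [9.000000e-03 4.897953e+02] 0.3 27 27
R [1.09000e-02 4.24433e+02] 0.21 27 27
bar v 459.1770355626457
v,u 461.33690988572494 279.26477682853334
v,u 461.12821574343286 382.78287402296104
v,u 461.4870776266551 281.06128723751624
v,u 459.0144622255295 385.3308234073781
col258 [180, 237, 243, 243, 243, 243, 243, 243, 243, 243, 243, 243, 244, 226, 192, 191, 172, 153, 156, 170, 178, 178, 178, 178, 178, 177, 177, 177, 187, 236, 243, 243, 243, 243, 243, 243, 243, 243, 243, 243, 242, 242, 242, 244, 247, 248, 248, 248, 248, 248, 249, 249, 248, 215, 188]
col258 170-210 [255, 225, 215, 245, 252, 251, 251, 251, 251, 249, 240, 220, 201, 188, 174, 165, 164, 164, 164, 164, 163, 173, 198, 221, 228, 228, 232, 236, 238, 239, 239, 239, 239, 239, 239, 239, 238, 236, 233, 230, 225, 218, 215, 216, 217]
row55 [255, 255, 255, 255, 254, 248, 245, 204, 218, 238, 239, 239, 242, 242, 241, 240, 241, 223, 219, 177, 175, 177, 179, 182, 184, 183, 181, 179, 179, 174, 176, 198, 201, 234, 242, 244, 246, 247, 245, 242]
row190 [225, 255, 255, 255, 255, 255, 255, 255, 246, 232, 225, 245, 251, 249, 245, 241, 242, 243, 242, 242, 243, 242, 227, 211, 160, 162, 162, 161, 163, 162, 166, 184, 207, 235, 232, 235, 238, 240, 237, 237, 239, 195, 139]
```

Run:
```python
from h import *
W=imaging.get_image('wrist')
u=np.array([.263,.965]);u/=np.linalg.norm(u);v=np.array([u[1],-u[0]])
for n,rc in dict(b0far=(27,259),b0near=(84,259),b0L=(55,233),b0R=(285,55)[::-1],b2far=(175.5,258)).items():
    p=at_z(W,rc,45)[:2];print(n,p.round(1),(p@u).round(1),(p@v).round(1))
hsv=cv2.cvtColor(W['pixels'],cv2.COLOR_RGB2HSV).astype(int)
print(hsv[70:100,259,2].tolist(),hsv[70:100,245,2].tolist())
s,M=st(); print('tcp',s['position'][:2]@u,s['position'][:2]@v)
a,c=mask(W,'blue')[0]; x=fitbar(W,c,45,60,14,(530,204)); print('blue',a,cyl(W,[*x,45],[0,0,1],14,60)[1],x,x@u,x@v)
# edges of held bar: bottom end rows
for z0 in(54,58): 
    b=[proj(W,[s['position'][0],s['position'][1],s['position'][2]-z0]+13.5*np.r_[d*u,0]) for d in(-1,1)]; print('pred bottom rim',np.round(b,1))
rm=hsv[180:330,259]; print([(180+i,tuple(int(k) for k in rm[i])) for i in range(15,40)][::2])
```

```text
b0far [510.2 139.3] 268.5 455.6
b0near [519.4 174.9] 305.4 455.1
b0L [532.2 151.8] 286.4 473.5
b0R [497.1 160.9] 286.0 437.3
b2far [536.9 239.6] 372.4 455.0
[243, 243, 243, 243, 242, 243, 243, 243, 242, 242, 242, 242, 241, 241, 241, 243, 245, 247, 248, 248, 248, 248, 248, 248, 248, 248, 248, 249, 249, 248] [243, 243, 243, 243, 242, 242, 242, 243, 246, 249, 251, 251, 251, 250, 249, 249, 249, 249, 249, 249, 249, 249, 249, 249, 249, 249, 249, 249, 249, 249]
t 5.87 pos [541.  253.7 171.7] x [-0.251 -0.968 -0.   ] y [-0.968  0.251 -0.   ] j [ 0.71  0.41 -0.18 -0.   -0.98 -0.96] w 25.8 F [-0.2 -0.1 -1.4] g 59.2
tcp 387.0557246470758 455.25564909530215
blue 1410 2024.6859021841083 [528.16009294 203.93133848] 335.6337327450905 455.9507342191462
pred bottom rim [[207.3 257.7]
 [251.2 257.1]]
pred bottom rim [[205.  257.7]
 [248.1 257.1]]
[(195, (17, 140, 235)), (197, (17, 141, 235)), (199, (17, 141, 235)), (201, (17, 142, 233)), (203, (17, 141, 231)), (205, (15, 148, 226)), (207, (6, 176, 217)), (209, (5, 178, 219)), (211, (4, 175, 221)), (213, (5, 176, 222)), (215, (5, 178, 224)), (217, (5, 179, 227)), (219, (5, 178, 228))]
```

>>> apply_moves(rows=[{"hand":-1,"delta_pos":[-2.5,0,15],"yaw":0},{"hand":-1,"delta_pos":[-2.5,0,40],"yaw":0},{"hand":-1,"delta_pos":[-2.5,0,57],"yaw":0},{"hand":-1,"delta_pos":[-2.5,0,66],"yaw":0},{"hand":-1,"delta_pos":[-2.5,0,66],"yaw":0},{"hand":-1,"delta_pos":[-2.5,0,66],"yaw":0}])

```text
clock: 6.37
position: [542.4, 256.1, 105.6]
ee_rot: [-0.612, 0.791, -0.0, 0.0]
contact_force: [-0.4, -0.7, 0.3]
gripper_width: 25.8
grasp_force: 59.2
```

Run:
```python
from h import *
s,M=st()
W=imaging.get_image('wrist');S=imaging.get_image('side')
a=W['pixels'][40:360,100:420];b=cv2.resize(S['pixels'][200:280,190:270],(320,320),interpolation=cv2.INTER_CUBIC)
cv2.imwrite('pics/m3.png',cv2.resize(np.hstack([a,b])[:,:,::-1],None,fx=1.25,fy=1.25))
```

```text
t 6.37 pos [542.4 256.1 105.6] x [-0.252 -0.968  0.   ] y [-0.968  0.252 -0.   ] j [ 0.71  0.49 -0.24  0.   -0.84 -0.97] w 25.8 F [-0.4 -0.7  0.3] g 59.2
```

View pics/m3.png

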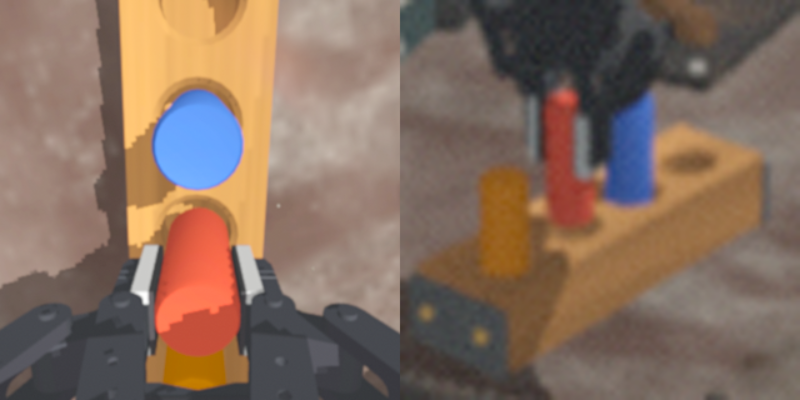

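>>> apply_moves(rows=[{"hand":-1,"delta_pos":[0,0,5],"yaw":0},{"hand":-1,"delta_pos":[0,0,10],"yaw":0},{"hand":-1,"delta_pos":[0,0,15],"yaw":0},{"hand":-1,"delta_pos":[0,0,20],"yaw":0},{"hand":-1,"delta_pos":[0,0,25],"yaw":0},{"hand":-1,"delta_pos":[0,0,27],"yaw":0},{"hand":-1,"delta_pos":[0,0,28],"yaw":0},{"hand":-1,"delta_pos":[0,0,28],"yaw":0}])

```text
clock: 7.13
position: [542.1, 255.9, 77.3]
ee_rot: [-0.611, 0.791, -0.0, -0.0]
contact_force: [1.2, -0.3, -0.6]
gripper_width: 25.5
grasp_force: 59.5
```

>>> apply_moves(rows=[{"hand":-1,"delta_pos":[0,0,0.5],"yaw":0},{"hand":-1,"delta_pos":[0,0,1],"yaw":0},{"hand":-1,"delta_pos":[0,0,1],"yaw":0}])

```text
clock: 7.38
position: [542.3, 256.1, 77.2]
ee_rot: [-0.612, 0.791, -0.0, 0.0]
contact_force: [-3.3, -0.8, 4.0]
gripper_width: 26.2
grasp_force: 59.6
```

>>> apply_moves(rows=[{"hand":-0.2,"delta_pos":[0,0,0],"yaw":0},{"hand":-0.1,"delta_pos":[0,0,0],"yaw":0},{"hand":0.2,"delta_pos":[0,0,0],"yaw":0},{"hand":0.4,"delta_pos":[0,0,0],"yaw":0},{"hand":0.5,"delta_pos":[0,0,0],"yaw":0},{"hand":0.5,"delta_pos":[0,0,-20],"yaw":0},{"hand":0.5,"delta_pos":[0,0,-50],"yaw":0},{"hand":0.7,"delta_pos":[0,0,-85],"yaw":0},{"hand":1,"delta_pos":[0,0,-120],"yaw":0},{"hand":1,"delta_pos":[0,0,-150],"yaw":0},{"hand":1,"delta_pos":[0,0,-170],"yaw":0},{"hand":1,"delta_pos":[0,0,-170],"yaw":0}])

```text
clock: 8.38
position: [544.3, 257.1, 252.3]
ee_rot: [-0.612, 0.791, -0.001, 0.006]
contact_force: [-0.4, -0.4, 0.6]
gripper_width: 85.5
grasp_force: 0.0
```

Run:
```python
from h import *
s,M=st()
T=imaging.get_image('top');S=imaging.get_image('side');W=imaging.get_image('wrist')
for k,im in(('T',T),('S',S),('W',W)):
    for n,z,L,r,x0 in(('red',45,45,13.5,(541,254)),('green',0,60,13,(399,-258)),('blue',45,60,14,(530,204))):
        q=cyl(im,[*x0,z],[0,0,1],r,L)
        for a,c in mask(im,n)[:3]:
            if np.hypot(*(c-q[0]))<25: print(k,n,a,round(q[1]),c.round(1),fitbar(im,c,z,L,r,x0).round(1))
```

```text
t 8.38 pos [544.3 257.1 252.3] x [-0.251 -0.968 -0.008] y [-0.968  0.252 -0.008] j [ 0.71  0.34 -0.07  0.   -1.15 -0.97] w 85.5 F [-0.4 -0.4  0.6] g 0.0
T red 55 53 [193.1 190. ] [542.6 253. ]
T green 41 51 [228.5 321.2] [ 399.4 -258.4]
T blue 54 60 [195.9 202.4] [529.8 203.9]
S red 176 175 [237.5 223.9] [541.3 259.6]
S green 8 126 [187.5 322.5] [ 417.9 -328.4]
S blue 155 219 [228.4 235.2] [530.3 208.4]
W red 338 959 [167.1 256.9] [540.  244.7]
W red 7 959 [190.6 268.6] [535.1 269.4]
W red 4 959 [183.5 272. ] [530.4 263.5]
W blue 440 1037 [118.  259.4] [526.5 201.5]
W blue 1 1037 [122. 252.] [533.1 203.2]
W blue 1 1037 [124. 251.] [534.3 204.6]
```

>>> apply_moves(rows=[{"hand":1,"delta_pos":[30,0,0],"yaw":0},{"hand":1,"delta_pos":[70,1,0],"yaw":0},{"hand":1,"delta_pos":[111,2,0],"yaw":0},{"hand":1,"delta_pos":[152,3,0],"yaw":0},{"hand":1,"delta_pos":[193,4,0],"yaw":0},{"hand":1,"delta_pos":[234,5,0],"yaw":0},{"hand":1,"delta_pos":[275,6,0],"yaw":0},{"hand":1,"delta_pos":[316,6,0],"yaw":0},{"hand":1,"delta_pos":[357,7,0],"yaw":0},{"hand":1,"delta_pos":[398,8,0],"yaw":0},{"hand":1,"delta_pos":[439,9,0],"yaw":0},{"hand":1,"delta_pos":[480,10,0],"yaw":0}])

```text
clock: 9.53
position: [409.6, -207.6, 244.9]
ee_rot: [-0.612, 0.791, 0.001, -0.001]
contact_force: [0.1, -0.6, 0.5]
gripper_width: 85.2
grasp_force: 0.0
```

>>> apply_moves(rows=[{"hand":1,"delta_pos":[30,0,0],"yaw":0},{"hand":1,"delta_pos":[53,0,0],"yaw":0},{"hand":1,"delta_pos":[53,0,0],"yaw":0},{"hand":1,"delta_pos":[53,0,0],"yaw":0}])

```text
clock: 9.87
position: [396.8, -258.1, 244.6]
ee_rot: [-0.61, 0.792, 0.002, -0.001]
contact_force: [-0.7, -0.3, 0.1]
gripper_width: 85.4
grasp_force: 0.0
```

Run:
```python
from h import *
s,M=st()
W=imaging.get_image('wrist');save(W,'w4.png');S=imaging.get_image('side')
for k,im in(('W',W),('S',S)):
    for a,c in mask(im,'green')[:2]: print(k,a,c.round(1),fitbar(im,c,0,60,13,(399,-257)).round(1),cyl(im,[399,-257,0],[0,0,1],13,60)[1])
for e in nets.pinpoint('wrist','green_bar')[:2]: print(e['score'],at_z(W,e['location'],0))
to([399.5,-257,54])
```

```text
t 9.87 pos [ 396.8 -258.1  244.6] x [-0.255 -0.967 -0.   ] y [-0.967  0.255  0.004] j [-0.23  0.14 -0.37 -0.   -1.07 -0.03] w 85.4 F [-0.7 -0.3  0.1] g 0.0
W 718 [174.  255.4] [ 398.8 -256.1] 795.5324045293964
S 8 [187.6 322. ] [ 419.3 -326.3] 126.61450402531773
0.97 [ 397.85320751 -255.67863219    0.        ]
tool delta [ -0.   -2.  191.5]
```

>>> apply_moves(rows=[{"hand":1,"delta_pos":[-2.4,-1.5,35],"yaw":0},{"hand":1,"delta_pos":[-2.4,-1.5,70],"yaw":0},{"hand":1,"delta_pos":[-2.4,-1.5,105],"yaw":0},{"hand":1,"delta_pos":[-2.4,-1.5,135],"yaw":0},{"hand":1,"delta_pos":[-2.4,-1.5,160],"yaw":0},{"hand":1,"delta_pos":[-2.4,-1.5,177],"yaw":0},{"hand":1,"delta_pos":[-2.4,-1.5,187],"yaw":0},{"hand":1,"delta_pos":[-2.4,-1.5,190.5],"yaw":0},{"hand":1,"delta_pos":[-2.4,-1.5,190.5],"yaw":0}])

```text
clock: 10.77
position: [400.0, -254.5, 55.0]
ee_rot: [-0.612, 0.791, 0.001, -0.001]
contact_force: [0.5, 0.8, 0.6]
gripper_width: 85.5
grasp_force: 0.0
```

>>> apply_moves(rows=[{"hand":-1,"delta_pos":[0,0,0],"yaw":0},{"hand":-1,"delta_pos":[0,0,0],"yaw":0},{"hand":-1,"delta_pos":[0,0,0],"yaw":0},{"hand":-1,"delta_pos":[0,0,0],"yaw":0},{"hand":-1,"delta_pos":[0,0,0],"yaw":0},{"hand":-1,"delta_pos":[0,0,0],"yaw":0},{"hand":-1,"delta_pos":[0,0,0],"yaw":0},{"hand":-1,"delta_pos":[0,0,0],"yaw":0},{"hand":-1,"delta_pos":[0,0,0],"yaw":0},{"hand":-1,"delta_pos":[0,0,0],"yaw":0}])

```text
clock: 11.6
position: [400.3, -255.5, 56.4]
ee_rot: [-0.612, 0.791, -0.0, 0.0]
contact_force: [-0.9, 1.5, 6.2]
gripper_width: 24.3
grasp_force: 58.7
```

Run:
```python
from h import *
for i in range(4): s,M=st(); imaging.get_image('wrist')
```

```text
t 11.6 pos [ 400.3 -255.5   56.4] x [-0.252 -0.968  0.   ] y [-0.968  0.252 -0.001] j [-0.22  0.39 -0.6   0.   -0.58 -0.03] w 24.3 F [-0.9  1.5  6.2] g 58.7
t 11.65 pos [ 400.3 -255.5   56.5] x [-0.252 -0.968  0.   ] y [-0.968  0.252 -0.001] j [-0.22  0.39 -0.6   0.   -0.58 -0.03] w 24.3 F [-1.3  2.1  6.3] g 58.7
t 11.7 pos [ 400.3 -255.5   56.5] x [-0.252 -0.968  0.   ] y [-0.968  0.252 -0.001] j [-0.22  0.39 -0.6   0.   -0.58 -0.03] w 24.5 F [-0.1  1.8  5.3] g 58.7
t 11.75 pos [ 400.3 -255.5   56.4] x [-0.252 -0.968  0.   ] y [-0.968  0.252 -0.001] j [-0.22  0.39 -0.6   0.   -0.58 -0.03] w 24.5 F [-1.2  1.4  6.7] g 58.7
```

>>> apply_moves(rows=[{"hand":-1,"delta_pos":[0,0,-20],"yaw":0},{"hand":-1,"delta_pos":[0,0,-50],"yaw":0},{"hand":-1,"delta_pos":[0,0,-90],"yaw":0},{"hand":-1,"delta_pos":[0,0,-125],"yaw":0},{"hand":-1,"delta_pos":[-30,0,-132],"yaw":0},{"hand":-1,"delta_pos":[-70,-1,-132],"yaw":0},{"hand":-1,"delta_pos":[-110,-2,-132],"yaw":0},{"hand":-1,"delta_pos":[-150,-3,-132],"yaw":0},{"hand":-1,"delta_pos":[-190,-4,-132],"yaw":0},{"hand":-1,"delta_pos":[-230,-4,-132],"yaw":0},{"hand":-1,"delta_pos":[-270,-5,-132],"yaw":0},{"hand":-1,"delta_pos":[-310,-6,-132],"yaw":0}])

```text
clock: 12.8
position: [483.8, 45.0, 187.5]
ee_rot: [-0.611, 0.791, 0.0, -0.0]
contact_force: [0.9, -0.3, -1.4]
gripper_width: 24.6
grasp_force: 59.1
```

>>> apply_moves(rows=[{"hand":-1,"delta_pos":[-40,-1,0],"yaw":0},{"hand":-1,"delta_pos":[-75,-1,0],"yaw":0},{"hand":-1,"delta_pos":[-102,-2,0],"yaw":0},{"hand":-1,"delta_pos":[-115,-2,0],"yaw":0},{"hand":-1,"delta_pos":[-115,-2,0],"yaw":0},{"hand":-1,"delta_pos":[-115,-2,0],"yaw":0}])

```text
clock: 13.3
position: [514.4, 153.8, 187.0]
ee_rot: [-0.612, 0.791, 0.0, -0.001]
contact_force: [-0.2, -1.1, -1.9]
gripper_width: 24.3
grasp_force: 59.1
```

Run:
```python
from h import *
s,M=st(); to([515.4,155.5,106])
```

```text
t 13.3 pos [514.4 153.8 187. ] x [-0.252 -0.968  0.001] y [-0.968  0.252  0.002] j [ 0.59  0.3  -0.31 -0.   -0.97 -0.85] w 24.3 F [-0.2 -1.1 -1.9] g 59.1
tool delta [-2.  -0.6 81. ]
```

>>> apply_moves(rows=[{"hand":-1,"delta_pos":[-2,-0.5,20],"yaw":0},{"hand":-1,"delta_pos":[-2,-0.5,45],"yaw":0},{"hand":-1,"delta_pos":[-2,-0.5,67],"yaw":0},{"hand":-1,"delta_pos":[-2,-0.5,80],"yaw":0},{"hand":-1,"delta_pos":[-2,-0.5,81],"yaw":0},{"hand":-1,"delta_pos":[-2,-0.5,81],"yaw":0}])

```text
clock: 13.8
position: [515.4, 154.1, 106.4]
ee_rot: [-0.611, 0.792, 0.0, -0.001]
contact_force: [-0.8, 0.3, -0.8]
gripper_width: 24.4
grasp_force: 59.1
```

Run:
```python
from h import *
s,M=st()
W=imaging.get_image('wrist');S=imaging.get_image('side')
a=W['pixels'][40:360,100:420];b=cv2.resize(S['pixels'][190:270,205:285],(320,320),interpolation=cv2.INTER_CUBIC)
cv2.imwrite('pics/m5.png',cv2.resize(np.hstack([a,b])[:,:,::-1],None,fx=1.25,fy=1.25))
```

```text
t 13.8 pos [515.4 154.1 106.4] x [-0.254 -0.967  0.002] y [-0.967  0.254  0.001] j [ 0.59  0.4  -0.4   0.   -0.78 -0.85] w 24.4 F [-0.8  0.3 -0.8] g 59.1
```

View pics/m5.png

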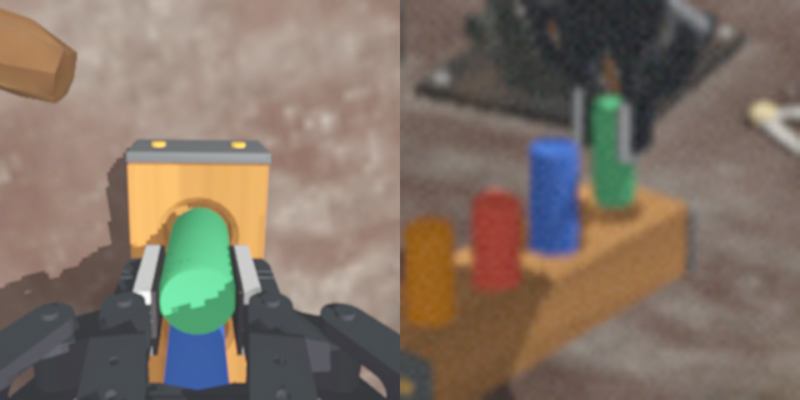

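>>> apply_moves(rows=[{"hand":-1,"delta_pos":[-2,0,1],"yaw":0},{"hand":-1,"delta_pos":[-2,0,6],"yaw":0},{"hand":-1,"delta_pos":[-2,0,12],"yaw":0},{"hand":-1,"delta_pos":[-2,0,18],"yaw":0},{"hand":-1,"delta_pos":[-2,0,24],"yaw":0},{"hand":-1,"delta_pos":[-2,0,27],"yaw":0},{"hand":-1,"delta_pos":[-2,0,28],"yaw":0},{"hand":-1,"delta_pos":[-2,0,28],"yaw":0}])

```text
clock: 14.57
position: [516.3, 157.5, 78.2]
ee_rot: [-0.611, 0.791, 0.0, -0.001]
contact_force: [-0.1, -0.3, -2.8]
gripper_width: 24.0
grasp_force: 59.1
```

>>> apply_moves(rows=[{"hand":-1,"delta_pos":[0,0,0.5],"yaw":0},{"hand":-1,"delta_pos":[0,0,1],"yaw":0},{"hand":-1,"delta_pos":[0,0,1],"yaw":0}])

```text
clock: 14.82
position: [516.6, 157.6, 78.0]
ee_rot: [-0.611, 0.791, -0.0, 0.0]
contact_force: [0.3, 0.4, -1.2]
gripper_width: 24.5
grasp_force: 59.1
```

>>> apply_moves(rows=[{"hand":-1,"delta_pos":[0,0,0.7],"yaw":0},{"hand":-1,"delta_pos":[0,0,1.3],"yaw":0},{"hand":-1,"delta_pos":[0,0,1.3],"yaw":0}])

```text
clock: 15.07
position: [516.6, 157.6, 76.6]
ee_rot: [-0.612, 0.791, -0.0, 0.0]
contact_force: [0.4, 0.1, -1.4]
gripper_width: 24.0
grasp_force: 59.1
```

>>> apply_moves(rows=[{"hand":-1,"delta_pos":[0,0,0.5],"yaw":0},{"hand":-1,"delta_pos":[0,0,1],"yaw":0},{"hand":-1,"delta_pos":[0,0,1],"yaw":0}])

```text
clock: 15.32
position: [516.7, 157.7, 76.5]
ee_rot: [-0.612, 0.791, -0.0, 0.0]
contact_force: [-1.2, 0.6, 5.8]
gripper_width: 24.4
grasp_force: 59.9
```

>>> apply_moves(rows=[{"hand":-0.2,"delta_pos":[0,0,-1],"yaw":0},{"hand":-0.1,"delta_pos":[0,0,-1],"yaw":0},{"hand":0.2,"delta_pos":[0,0,-1],"yaw":0},{"hand":0.4,"delta_pos":[0,0,-1],"yaw":0},{"hand":0.5,"delta_pos":[0,0,-1],"yaw":0},{"hand":0.5,"delta_pos":[0,0,-20],"yaw":0},{"hand":0.5,"delta_pos":[0,0,-50],"yaw":0},{"hand":0.7,"delta_pos":[0,0,-85],"yaw":0},{"hand":1,"delta_pos":[0,0,-120],"yaw":0},{"hand":1,"delta_pos":[-25,0,-140],"yaw":0},{"hand":1,"delta_pos":[-51,0,-140],"yaw":0},{"hand":1,"delta_pos":[-51,0,-140],"yaw":0}])

```text
clock: 16.32
position: [531.3, 210.4, 217.5]
ee_rot: [-0.612, 0.791, -0.0, 0.003]
contact_force: [-0.2, 0.1, -1.0]
gripper_width: 85.5
grasp_force: 0.0
```

Run:
```python
from h import *
s,M=st()
T=imaging.get_image('top');S=imaging.get_image('side');W=imaging.get_image('wrist');save(W,'w6.png')
for k,im in(('T',T),('S',S),('W',W)):
    for n,z,L,r,x0 in(('red',45,45,13.5,(541,254)),('green',45,35,13,(516,156)),('blue',45,60,14,(530,204))):
        q=cyl(im,[*x0,z],[0,0,1],r,L)
        for a,c in mask(im,n)[:3]:
            if np.hypot(*(c-q[0]))<25 and a>20: print(k,n,a,round(q[1]),c.round(1),fitbar(im,c,z,L,r,x0).round(1))
a=S['pixels'][190:270,190:290];b=T['pixels'][120:220,170:270]
cv2.imwrite('pics/m6.png',np.hstack([W['pixels'][:360,80:440],cv2.resize(a,(440,360),interpolation=cv2.INTER_CUBIC)])[:,:,::-1])
```

```text
t 16.32 pos [531.3 210.4 217.5] x [-0.25  -0.968 -0.005] y [-0.968  0.25  -0.004] j [ 0.66  0.32 -0.19  0.   -1.05 -0.91] w 85.5 F [-0.2  0.1 -1. ] g 0.0
T green 43 43 [199.8 215.8] [515.7 153.3]
T blue 48 60 [196.3 202.6] [528.3 203.1]
S red 165 175 [237.6 223.8] [541.  260.2]
S green 94 121 [226.5 247. ] [515.1 159.2]
S blue 162 219 [228.5 235.3] [529.7 209.1]
W red 1161 1317 [239.9 256.8] [541.3 252.7]
W green 850 940 [123.5 258.2] [515.1 156.1]
W blue 1396 1567 [189.1 256.5] [529.  204.3]
```

View pics/m6.png

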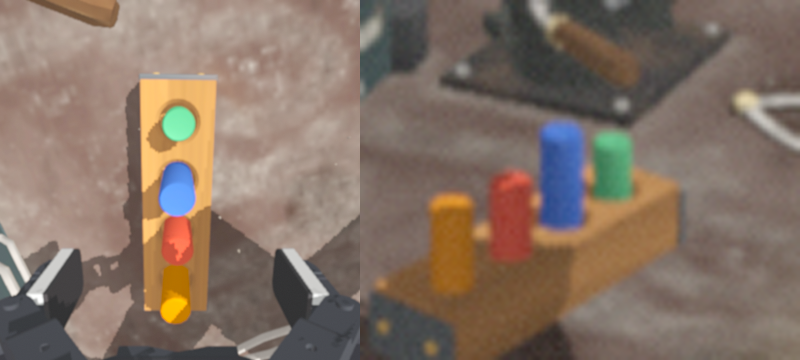

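>>> apply_moves(rows=[{"hand":1,"delta_pos":[1.5,0,0],"yaw":0},{"hand":1,"delta_pos":[1.5,0,30],"yaw":0},{"hand":1,"delta_pos":[1.5,0,65],"yaw":0},{"hand":1,"delta_pos":[1.5,0,95],"yaw":0},{"hand":1,"delta_pos":[1.5,0,118],"yaw":0},{"hand":1,"delta_pos":[1.5,0,128],"yaw":0},{"hand":1,"delta_pos":[1.5,0,132],"yaw":0},{"hand":1,"delta_pos":[1.5,0,132],"yaw":0},{"hand":1,"delta_pos":[1.5,0,132],"yaw":0}])

```text
clock: 17.22
position: [529.9, 205.7, 84.7]
ee_rot: [-0.611, 0.791, -0.0, 0.001]
contact_force: [-0.2, 0.5, 0.0]
gripper_width: 85.4
grasp_force: 0.0
```

>>> apply_moves(rows=[{"hand":-1,"delta_pos":[0,0,0],"yaw":0},{"hand":-1,"delta_pos":[0,0,0],"yaw":0},{"hand":-1,"delta_pos":[0,0,0],"yaw":0},{"hand":-1,"delta_pos":[0,0,0],"yaw":0},{"hand":-1,"delta_pos":[0,0,0],"yaw":0},{"hand":-1,"delta_pos":[0,0,0],"yaw":0},{"hand":-1,"delta_pos":[0,0,0],"yaw":0},{"hand":-1,"delta_pos":[0,0,0],"yaw":0},{"hand":-1,"delta_pos":[0,0,0],"yaw":0},{"hand":-1,"delta_pos":[0,0,0],"yaw":0}])

```text
clock: 18.05
position: [529.4, 205.7, 84.2]
ee_rot: [-0.612, 0.791, -0.0, 0.001]
contact_force: [-0.8, 1.3, 5.8]
gripper_width: 26.6
grasp_force: 58.9
```

>>> apply_moves(rows=[{"hand":-1,"delta_pos":[0,0,-15],"yaw":0},{"hand":-1,"delta_pos":[0,0,-40],"yaw":0},{"hand":-1,"delta_pos":[0,0,-70],"yaw":0},{"hand":-1,"delta_pos":[0,0,-100],"yaw":0},{"hand":-1,"delta_pos":[0,0,-100],"yaw":-0.12},{"hand":-1,"delta_pos":[0,-10,-100],"yaw":-0.24},{"hand":-1,"delta_pos":[0,-20,-100],"yaw":-0.36},{"hand":-1,"delta_pos":[0,-30,-100],"yaw":-0.48},{"hand":-1,"delta_pos":[0,-40,-100],"yaw":-0.6},{"hand":-1,"delta_pos":[0,-51,-100],"yaw":-0.72},{"hand":-1,"delta_pos":[0,-51,-100],"yaw":-0.84},{"hand":-1,"delta_pos":[0,-51,-100],"yaw":-0.96}])

```text
clock: 19.05
position: [578.2, 192.1, 181.9]
ee_rot: [0.909, -0.417, -0.001, 0.001]
contact_force: [-0.7, -0.3, -2.4]
gripper_width: 26.7
grasp_force: 59.7
```

>>> apply_moves(rows=[{"hand":-1,"delta_pos":[0,0,0],"yaw":-0.12},{"hand":-1,"delta_pos":[0,0,0],"yaw":-0.24},{"hand":-1,"delta_pos":[0,0,0],"yaw":-0.36},{"hand":-1,"delta_pos":[0,0,0],"yaw":-0.48},{"hand":-1,"delta_pos":[0,0,0],"yaw":-0.61},{"hand":-1,"delta_pos":[0,0,0],"yaw":-0.61},{"hand":-1,"delta_pos":[0,0,0],"yaw":-0.61}])

```text
clock: 19.63
position: [577.9, 192.4, 182.5]
ee_rot: [0.992, -0.129, -0.001, 0.0]
contact_force: [0.5, -0.0, -0.8]
gripper_width: 26.8
grasp_force: 59.7
```

Run:
```python
from h import *
s,M=st()
T=imaging.get_image('top');S=imaging.get_image('side');W=imaging.get_image('wrist')
v=np.array([.967,-.254]); print('across-rack offset from bore1',(s['position'][:2]-[529.2,206])@v)
for e in nets.pinpoint('side','nozzle')[:2]+nets.pinpoint('top','nozzle')[:2]: print(round(e['score'],2),np.round(e['location'],1))
a=cv2.resize(T['pixels'][110:230,170:270],(450,540),interpolation=cv2.INTER_CUBIC)
cv2.imwrite('pics/m7.png',np.hstack([a,cv2.resize(W['pixels'][:,100:400],(350,448)) if 0 else np.pad(cv2.resize(W['pixels'],(340,255)),((0,285),(0,0),(0,0)))])[:,:,::-1])
```

```text
t 19.63 pos [577.9 192.4 182.5] x [ 0.967 -0.256 -0.002] y [-0.256 -0.967  0.001] j [ 0.59  0.42 -0.13 -0.   -1.02  0.73] w 26.8 F [ 0.5 -0.  -0.8] g 59.7
across-rack offset from bore1 50.534261442828544
```

View pics/m7.png

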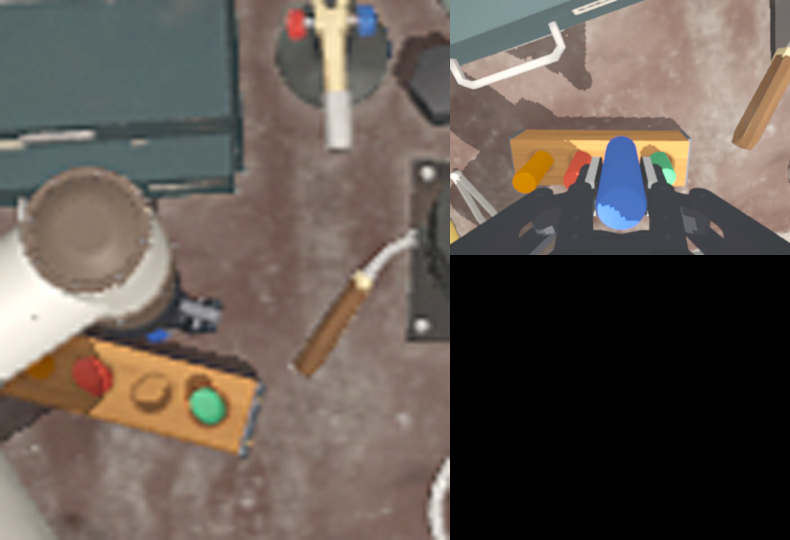

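>>> apply_moves(rows=[{"hand":-1,"delta_pos":[0,0,15],"yaw":0},{"hand":-1,"delta_pos":[0,0,32],"yaw":0},{"hand":-1,"delta_pos":[0,0,50],"yaw":0},{"hand":-1,"delta_pos":[0,0,68],"yaw":0},{"hand":-1,"delta_pos":[0,0,84],"yaw":0},{"hand":-1,"delta_pos":[0,0,95],"yaw":0},{"hand":-1,"delta_pos":[0,0,99],"yaw":0},{"hand":-1,"delta_pos":[0,0,99],"yaw":0}])

```text
clock: 20.55
position: [578.0, 192.3, 83.5]
ee_rot: [0.992, -0.128, -0.001, 0.001]
contact_force: [0.3, 0.7, -0.2]
gripper_width: 26.8
grasp_force: 59.7
```

>>> apply_moves(rows=[{"hand":-1,"delta_pos":[-2,0,0],"yaw":0},{"hand":-1,"delta_pos":[-4,0,0],"yaw":0},{"hand":-1,"delta_pos":[-6,0,0],"yaw":0},{"hand":-1,"delta_pos":[-8,0,0],"yaw":0},{"hand":-1,"delta_pos":[-10,0,0],"yaw":0},{"hand":-1,"delta_pos":[-10,0,0],"yaw":0}])

```text
clock: 21.05
position: [572.6, 194.9, 86.4]
ee_rot: [0.992, -0.127, 0.005, -0.001]
contact_force: [10.5, -5.8, -6.1]
gripper_width: 26.6
grasp_force: 60.1
```

>>> apply_moves(rows=[{"hand":-1,"delta_pos":[-2,0,0],"yaw":0},{"hand":-1,"delta_pos":[-4,0,0],"yaw":0},{"hand":-1,"delta_pos":[-6,0,0],"yaw":0},{"hand":-1,"delta_pos":[-8,0,0],"yaw":0},{"hand":-1,"delta_pos":[-8,0,0],"yaw":0},{"hand":-1,"delta_pos":[-8,0,0],"yaw":0}])

```text
clock: 21.55
position: [566.3, 197.0, 87.8]
ee_rot: [0.992, -0.127, 0.006, -0.002]
contact_force: [12.1, -7.5, -1.3]
gripper_width: 26.5
grasp_force: 60.8
```

Run:
```python
from h import *
s,M=st(); v=np.array([.967,-.254]); print('offset',(s['position'][:2]-[529.2,206])@v, M[:,2].round(3), s['wrist_torque'])
```

```text
t 21.55 pos [566.3 197.   87.8] x [ 0.968 -0.251  0.011] y [-0.251 -0.968 -0.005] j [ 0.61  0.5  -0.27  0.01 -0.78  0.7 ] w 26.5 F [12.1 -7.5 -1.3] g 60.8
offset 38.192186552479384 [ 0.012  0.002 -1.   ] [-2.54042316 -3.73250938 -0.03698013]
```

>>> apply_moves(rows=[{"hand":-1,"delta_pos":[-2,0,1],"yaw":0},{"hand":-1,"delta_pos":[-4,0,2],"yaw":0},{"hand":-1,"delta_pos":[-6,0,3],"yaw":0},{"hand":-1,"delta_pos":[-8,0,4],"yaw":0},{"hand":-1,"delta_pos":[-10,0,4],"yaw":0},{"hand":-1,"delta_pos":[-12,0,4],"yaw":0},{"hand":-1,"delta_pos":[-14,0,4],"yaw":0},{"hand":-1,"delta_pos":[-14,0,4],"yaw":0},{"hand":-1,"delta_pos":[-14,0,4],"yaw":0}])

```text
clock: 22.3
position: [555.2, 202.1, 86.3]
ee_rot: [0.992, -0.126, 0.009, -0.004]
contact_force: [11.8, -6.7, 5.6]
gripper_width: 26.6
grasp_force: 62.8
```

```bash
cat >> h.py <<'E'
def tilt(im,s,v3,L0=58.2):
    "fit tilt angle of the held blue bar (axis = up*cos - v3*sin) from mask centroid"
    a,c=mask(im,'blue')[0]; g=np.array(s['position'])-[0,0,6]
    f=lambda th:cyl(im,g-L0*(np.array([0,0,1])*np.cos(th)-v3*np.sin(th)),np.array([0,0,1])*np.cos(th)-v3*np.sin(th),14,85)
    ths=np.linspace(0,1.2,61); e=[np.hypot(*(f(t)[0]-c)) for t in ths]; i=int(np.argmin(e)); return a,c.round(1),ths[i].round(2),round(e[i],1),round(f(ths[i])[1])
E
python3 - <<'E'
from h import *
s,M=st(); v=np.array([.967,-.254]); print('offset',(s['position'][:2]-[529.2,206])@v)
for k in('wrist','side'):
    im=imaging.get_image(k); print(k,tilt(im,s,np.r_[v,0])); save(im,f'p8{k}.png')
a=cv2.imread('pics/p8wrist.png');b=cv2.imread('pics/p8side.png')[180:270,190:310]
cv2.imwrite('pics/m8.png',np.hstack([cv2.resize(a,(400,300)),cv2.resize(b,(400,300),interpolation=cv2.INTER_CUBIC)]))
E
```

```text
t 22.3 pos [555.2 202.1  86.3] x [ 0.968 -0.25   0.016] y [-0.25  -0.968 -0.01 ] j [ 0.63  0.49 -0.3   0.01 -0.76  0.69] w 26.6 F [11.8 -6.7  5.6] g 62.8
offset 26.12821275949988
wrist (np.int32(9217), array([252.2, 258.3]), np.float64(0.8), np.float64(0.3), 12386)
side (np.int32(54), array([220. , 230.3]), np.float64(1.2), np.float64(7.2), 254)
```

View pics/m8.png

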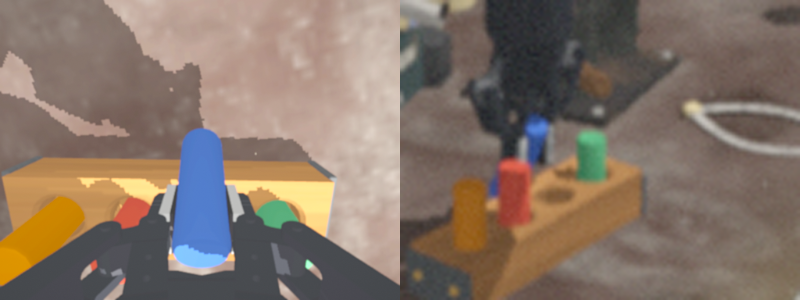

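>>> apply_moves(rows=[{"hand":-1,"delta_pos":[-1,0,1],"yaw":0},{"hand":-1,"delta_pos":[-2,0,2],"yaw":0},{"hand":-1,"delta_pos":[-3,0,3.5],"yaw":0},{"hand":-1,"delta_pos":[-4,0,5],"yaw":0},{"hand":-1,"delta_pos":[-5,0,6],"yaw":0},{"hand":-1,"delta_pos":[-5,0,6],"yaw":0},{"hand":-1,"delta_pos":[-5,0,6],"yaw":0}])

```text
clock: 22.98
position: [554.8, 203.2, 85.2]
ee_rot: [0.992, -0.125, 0.014, -0.005]
contact_force: [16.1, -15.2, 21.1]
gripper_width: 26.5
grasp_force: 64.6
```

Run:
```python
from h import *
s,M=st(); v=np.array([.967,-.254]); o=(s['position'][:2]-[529.2,206])@v
h=s['position'][2]-51; a=32-o; Rr=np.hypot(h,a); print('offset',o,'h',h,'theta geo',np.arcsin(14/Rr)+np.arctan2(a,h))
W=imaging.get_image('wrist'); hsv=cv2.cvtColor(W['pixels'],cv2.COLOR_RGB2HSV).astype(int)
b=(hsv[...,0]>100)&(hsv[...,0]<128)&(hsv[...,1]>100); r=np.flatnonzero(b[:,250:266].any(1)); print('rows',r.min(),r.max())
v3=np.r_[v,0];g=s['position']-[0,0,6]
for th in(.4,.5,.6,.7,.8,.9):
    ax=np.array([0,0,1])*np.cos(th)-v3*np.sin(th);p=g-58.2*ax;n=np.cross(ax,[v[1],-v[0],0])
    print(th,[round(proj(W,q)[0]) for q in(p+14*n,p-14*n,p+85*ax+14*n,p+85*ax-14*n)])
```

```text
t 22.98 pos [554.8 203.2  85.2] x [ 0.969 -0.248  0.026] y [-0.247 -0.969 -0.014] j [ 0.63  0.49 -0.31  0.02 -0.74  0.68] w 26.5 F [ 16.1 -15.2  21.1] g 64.6
offset 25.44650119415528 h 34.179776115342676 theta geo 0.6034335365138223
rows 164 341
0.4 [172, 211, 313, 353]
0.5 [164, 202, 321, 353]
0.6 [158, 193, 328, 351]
0.7 [151, 185, 335, 349]
0.8 [146, 177, 340, 346]
0.9 [141, 170, 345, 343]
```

>>> apply_moves(rows=[{"hand":-1,"delta_pos":[3,0,-4],"yaw":0},{"hand":-1,"delta_pos":[8,0,-8],"yaw":0},{"hand":-1,"delta_pos":[14,0,-8],"yaw":0},{"hand":-1,"delta_pos":[22,0,-8],"yaw":0},{"hand":-1,"delta_pos":[30,0,-8],"yaw":0},{"hand":-1,"delta_pos":[34,0,-8],"yaw":0},{"hand":-1,"delta_pos":[34,0,-8],"yaw":0}])

```text
clock: 23.62
position: [575.9, 193.1, 81.8]
ee_rot: [0.992, -0.128, -0.0, 0.0]
contact_force: [0.2, 0.6, -0.7]
gripper_width: 26.7
grasp_force: 61.9
```

Run:
```python
from h import *
s,M=st(); v=np.array([.967,-.254]); v3=np.r_[v,0]; g=s['position']-[0,0,6]
S=imaging.get_image('side')
for n,z,L,r,x0 in(('red',45,45,13.5,(541,254)),('green',45,35,13,(516,156))):
    for a,c in mask(S,n)[:3]:
        if a>40: print(n,a,c.round(1),fitbar(S,c,z,L,r,x0).round(1))
W=imaging.get_image('wrist'); hsv=cv2.cvtColor(W['pixels'],cv2.COLOR_RGB2HSV).astype(int)
b=(hsv[...,0]>100)&(hsv[...,0]<128)&(hsv[...,1]>100); r=np.flatnonzero(b[:,252:264].any(1)); print('rows',r.min(),r.max())
for L0 in (46,52,58):
  for th in(.4,.5,.6,.7,.8):
    ax=np.array([0,0,1])*np.cos(th)-v3*np.sin(th);p=g-L0*ax;n=np.cross(ax,[v[1],-v[0],0])
    print(L0,th,[round(proj(W,q)[0]) for q in(p+14*n,p-14*n,p+85*ax+14*n,p+85*ax-14*n)])
print(hsv[290:345:3,258].tolist())
```

```text
t 23.62 pos [575.9 193.1  81.8] x [ 0.967 -0.253 -0.001] y [-0.253 -0.967  0.001] j [ 0.59  0.53 -0.25  0.   -0.8   0.72] w 26.7 F [ 0.2  0.6 -0.7] g 61.9
red 174 [280.2  59.6] [791.7 612.4]
red 160 [237.3 223.9] [541.8 258.3]
red 50 [170.  191.1] [ 905.3 -196.7]
green 95 [226.5 247. ] [515.4 159. ]
rows 166 341
46 0.4 [182, 222, 350, 386]
46 0.5 [177, 214, 360, 385]
46 0.6 [172, 207, 368, 384]
46 0.7 [168, 200, 375, 381]
46 0.8 [165, 194, 380, 377]
52 0.4 [175, 214, 331, 369]
52 0.5 [169, 206, 340, 368]
52 0.6 [163, 198, 348, 366]
52 0.7 [158, 191, 354, 364]
52 0.8 [154, 184, 360, 360]
58 0.4 [169, 207, 314, 353]
58 0.5 [162, 199, 322, 352]
58 0.6 [155, 190, 329, 350]
58 0.7 [149, 182, 335, 348]
58 0.8 [143, 174, 341, 345]
[[109, 151, 208], [110, 151, 208], [109, 151, 208], [110, 150, 209], [109, 152, 210], [109, 153, 207], [109, 153, 206], [109, 151, 208], [109, 150, 207], [109, 150, 207], [110, 152, 207], [107, 145, 255], [104, 122, 255], [103, 123, 255], [104, 124, 255], [104, 124, 255], [103, 124, 255], [105, 113, 255], [12, 98, 222]]
```

>>> apply_moves(rows=[{"hand":-1,"delta_pos":[2,0,-25],"yaw":0},{"hand":-1,"delta_pos":[4,0,-55],"yaw":0},{"hand":-1,"delta_pos":[4,0,-90],"yaw":0},{"hand":-1,"delta_pos":[4,0,-115],"yaw":0},{"hand":-1,"delta_pos":[-10,25,-115],"yaw":-0.1},{"hand":-1,"delta_pos":[-28,55,-115],"yaw":-0.2},{"hand":-1,"delta_pos":[-46,85,-115],"yaw":-0.256},{"hand":-1,"delta_pos":[-64,115,-115],"yaw":-0.256},{"hand":-1,"delta_pos":[-82,140,-115],"yaw":-0.256},{"hand":-1,"delta_pos":[-91,151,-115],"yaw":-0.256},{"hand":-1,"delta_pos":[-91,151,-115],"yaw":-0.256},{"hand":-1,"delta_pos":[-91,151,-115],"yaw":-0.256}])

```text
clock: 24.72
position: [448.8, 70.1, 197.9]
ee_rot: [1.0, 0.0, 0.0, -0.0]
contact_force: [0.3, 0.3, -0.9]
gripper_width: 26.5
grasp_force: 61.9
```

```bash
cat >> h.py <<'E'
def fitheld(show=True):
    s,M=st(); g=s['position']+6*M[:,2]; v3=M[:,0].copy(); v3[2]=0
    I={k:imaging.get_image(k) for k in('side','wrist','top')}
    B={}
    for k,im in I.items():
        hsv=cv2.cvtColor(im['pixels'],cv2.COLOR_RGB2HSV).astype(int)
        b=((hsv[...,0]>100)&(hsv[...,0]<128)&(hsv[...,1]>100)&(hsv[...,2]>90)).astype(np.uint8)
        q=proj(im,g); n,l,stt,c=cv2.connectedComponentsWithStats(b)
        pix=[np.argwhere(l==i) for i in range(1,n) if stt[i,4]>8 and np.hypot(*(c[i][::-1]-q))<(150 if k=='wrist' else 25)]
        B[k]=np.vstack(pix) if pix else None
        print(k,None if not pix else (len(B[k]),B[k].min(0),B[k].max(0)))
    return s,g,v3,I,B
def heldmodel(im,g,v3,th,L0):
    ax=np.array([0,0,1])*np.cos(th)-v3*np.sin(th);p=g-L0*ax
    u=np.cross(ax,v3);u/=np.linalg.norm(u);w=np.cross(ax,u);t=np.linspace(0,2*np.pi,40)[:,None];ring=14*(np.cos(t)*u+np.sin(t)*w)
    q=np.array([proj(im,x) for x in np.vstack([p+ring,p+85*ax+ring])]); return q.min(0),q.max(0)
E
python3 - <<'E'
from h import *
s,g,v3,I,B=fitheld()
for k in('side','wrist'):
    for L0 in(55,59):
        for th in(.4,.5,.6,.7,.8): print(k,L0,th,*[x.round(1) for x in heldmodel(I[k],g,v3,th,L0)])
S=I['side']['pixels'];q=proj(I['side'],g);r,c=int(q[0]),int(q[1]); print(r,c)
cv2.imwrite('pics/p9.png',cv2.resize(S[r-40:r+40,c-40:c+40],(560,560),interpolation=cv2.INTER_CUBIC)[:,:,::-1])
E
```

```text
t 24.72 pos [448.8  70.1 197.9] x [1.    0.    0.001] y [ 0. -1. -0.] j [ 0.51  0.15 -0.48  0.   -0.94  1.06] w 26.5 F [ 0.3  0.3 -0.9] g 61.9
side (119, array([169, 268]), array([196, 285]))
wrist (10572, array([167, 220]), array([343, 296]))
top None
side 55 0.4 [167.9 268.6] [196.6 288.8]
side 55 0.5 [168.1 267.3] [195.9 289.5]
side 55 0.6 [168.4 266.1] [195.1 290. ]
side 55 0.7 [168.8 265. ] [194.1 290.5]
side 55 0.8 [169.3 264. ] [192.9 290.9]
side 59 0.4 [169.  268.1] [197.7 288.2]
side 59 0.5 [169.2 266.7] [196.9 288.8]
side 59 0.6 [169.4 265.3] [196.  289.2]
side 59 0.7 [169.7 264.2] [194.9 289.6]
side 59 0.8 [170.1 263.1] [193.7 289.9]
wrist 55 0.4 [174.8 220.4] [363.5 298.9]
wrist 55 0.5 [168.2 221.1] [362.7 298.2]
wrist 55 0.6 [162.1 221.7] [361.  297.5]
wrist 55 0.7 [156.7 222.4] [358.6 296.7]
wrist 55 0.8 [151.9 223.1] [355.4 295.9]
wrist 59 0.4 [170.5 221.4] [352.9 297.9]
wrist 59 0.5 [163.3 221.9] [352.  297.3]
wrist 59 0.6 [156.5 222.5] [350.3 296.7]
wrist 59 0.7 [150.4 223. ] [348. 296.]
wrist 59 0.8 [145.  223.6] [345.  295.4]
178 280
```

>>> apply_moves(rows=[{"hand":-1,"delta_pos":[0,0,30],"yaw":0},{"hand":-1,"delta_pos":[0,0,65],"yaw":0},{"hand":-1,"delta_pos":[0,0,95],"yaw":0},{"hand":-1,"delta_pos":[0,0,117],"yaw":0},{"hand":-1,"delta_pos":[0,0,128],"yaw":0},{"hand":-1,"delta_pos":[0,0,132],"yaw":0},{"hand":-1,"delta_pos":[0,0,134],"yaw":0},{"hand":-1,"delta_pos":[0,0,136],"yaw":0},{"hand":-1,"delta_pos":[0,0,136],"yaw":0}])

```text
clock: 25.62
position: [448.8, 70.2, 63.4]
ee_rot: [1.0, 0.001, -0.001, 0.001]
contact_force: [-8.3, -0.9, 19.9]
gripper_width: 26.8
grasp_force: 64.4
```

>>> apply_moves(rows=[{"hand":-1,"delta_pos":[-3,0,0.5],"yaw":0},{"hand":-1,"delta_pos":[-6,0,1.5],"yaw":0},{"hand":-1,"delta_pos":[-9,0,3],"yaw":0},{"hand":-1,"delta_pos":[-12,0,4],"yaw":0},{"hand":-1,"delta_pos":[-12,0,4],"yaw":0}])

```text
clock: 26.03
position: [443.7, 73.6, 62.1]
ee_rot: [1.0, 0.002, 0.007, -0.003]
contact_force: [-6.4, 8.3, 24.6]
gripper_width: 26.9
grasp_force: 64.8
```

Run:
```python
from h import *
s,g,v3,I,B=fitheld(); st()
for k in('side','wrist'):
        for L0 in(53,58):
            for th in(.5,.6,.7,.8): print(k,L0,th,*[x.round(1) for x in heldmodel(I[k],g,v3,th,L0)])
S=I['side']['pixels'];q=proj(I['side'],g);r,c=int(q[0]),int(q[1])
cv2.imwrite('pics/p10.png',np.hstack([cv2.resize(S[r-40:r+40,c-40:c+40],(400,400),interpolation=cv2.INTER_CUBIC),cv2.resize(I['wrist']['pixels'][84:384,100:400],(400,400))])[:,:,::-1])
```

```text
t 26.03 pos [443.7  73.6  62.1] x [1.    0.004 0.015] y [ 0.004 -1.    -0.006] j [ 0.53  0.35 -0.67  0.   -0.54  1.04] w 26.9 F [-6.4  8.3 24.6] g 64.8
side (115, array([212, 267]), array([237, 285]))
wrist (10842, array([164, 219]), array([343, 296]))
top None
t 26.18 pos [443.5  74.3  62.1] x [1.    0.004 0.014] y [ 0.004 -1.    -0.007] j [ 0.53  0.35 -0.66  0.   -0.54  1.04] w 26.9 F [-3.9  5.  23.8] g 64.8
side 53 0.5 [210.7 267.5] [236.9 289. ]
side 53 0.6 [211.1 266.3] [236.1 289.6]
side 53 0.7 [211.6 265.3] [235.1 290.1]
side 53 0.8 [212.2 264.5] [234.1 290.5]
side 58 0.5 [211.9 266.7] [238.1 288.1]
side 58 0.6 [212.2 265.5] [237.1 288.6]
side 58 0.7 [212.6 264.3] [236. 289.]
side 58 0.8 [213.  263.3] [234.9 289.3]
wrist 53 0.5 [169.7 219.7] [366.3 298.2]
wrist 53 0.6 [163.8 220.4] [364.8 297.4]
wrist 53 0.7 [158.5 221.2] [362.4 296.6]
wrist 53 0.8 [153.9 222. ] [359.3 295.8]
wrist 58 0.5 [163.6 220.9] [352.8 297. ]
wrist 58 0.6 [156.9 221.5] [351.3 296.4]
wrist 58 0.7 [150.8 222.1] [349.  295.8]
wrist 58 0.8 [145.3 222.8] [346.1 295.1]
```

View pics/p10.png

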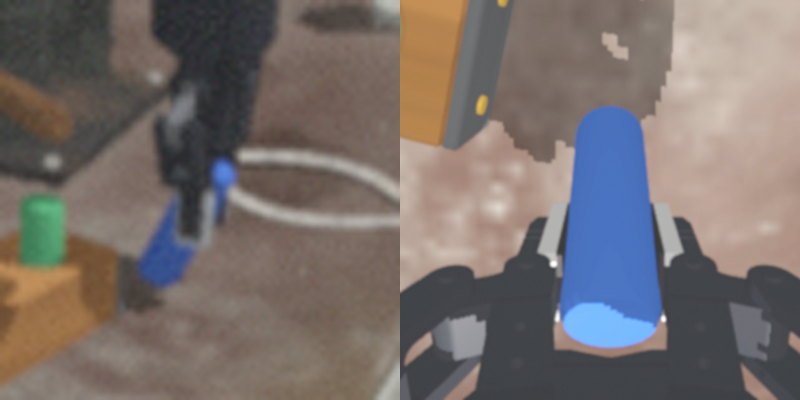

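>>> apply_moves(rows=[{"hand":-1,"delta_pos":[-4,0,0],"yaw":0},{"hand":-1,"delta_pos":[-8,0,0.5],"yaw":0},{"hand":-1,"delta_pos":[-12,0,1.5],"yaw":0},{"hand":-1,"delta_pos":[-16,0,2.5],"yaw":0},{"hand":-1,"delta_pos":[-18,0,3],"yaw":0},{"hand":-1,"delta_pos":[-18,0,3],"yaw":0}])

```text
clock: 26.68
position: [428.4, 76.0, 58.8]
ee_rot: [1.0, 0.003, 0.01, -0.005]
contact_force: [3.1, 4.8, 13.2]
gripper_width: 26.8
grasp_force: 63.2
```

Run:
```python
from h import *
s,g,v3,I,B=fitheld()
for k in('side','wrist'):
        for L0 in(53,58):
            for th in(.5,.6,.7,.8): print(k,L0,th,*[x.round(1) for x in heldmodel(I[k],g,v3,th,L0)])
```

```text
t 26.68 pos [428.4  76.   58.8] x [1.    0.006 0.021] y [ 0.006 -1.    -0.01 ] j [ 0.55  0.33 -0.71  0.   -0.51  1.02] w 26.8 F [ 3.1  4.8 13.2] g 63.2
side (124, array([214, 269]), array([238, 290]))
wrist (11717, array([152, 220]), array([343, 295]))
top None
side 53 0.5 [212.9 271.8] [239.2 293.5]
side 53 0.6 [213.3 270.6] [238.3 294.1]
side 53 0.7 [213.8 269.6] [237.4 294.6]
side 53 0.8 [214.3 268.7] [236.3 295. ]
side 58 0.5 [214.1 271. ] [240.3 292.6]
side 58 0.6 [214.4 269.7] [239.4 293.1]
side 58 0.7 [214.7 268.6] [238.3 293.5]
side 58 0.8 [215.2 267.6] [237.1 293.8]
wrist 53 0.5 [170.3 218.1] [366.7 296.8]
wrist 53 0.6 [164.4 218.9] [365.2 296. ]
wrist 53 0.7 [159.1 219.7] [362.9 295.3]
wrist 53 0.8 [154.4 220.6] [359.8 294.5]
wrist 58 0.5 [164.2 219.5] [353.1 295.7]
wrist 58 0.6 [157.5 220.1] [351.7 295.1]
wrist 58 0.7 [151.4 220.7] [349.4 294.5]
wrist 58 0.8 [145.9 221.4] [346.6 293.9]
```

>>> apply_moves(rows=[{"hand":-1,"delta_pos":[-3,0,0.5],"yaw":0},{"hand":-1,"delta_pos":[-6,0,1.5],"yaw":0},{"hand":-1,"delta_pos":[-6,0,1.5],"yaw":0}])

```text
clock: 27.08
position: [421.0, 75.5, 56.7]
ee_rot: [1.0, 0.002, 0.009, -0.005]
contact_force: [1.6, 5.8, 12.8]
gripper_width: 26.4
grasp_force: 63.1
```

>>> apply_moves(rows=[{"hand":-1,"delta_pos":[0,0,-10],"yaw":0},{"hand":-1,"delta_pos":[0,0,-35],"yaw":0},{"hand":-1,"delta_pos":[0,0,-70],"yaw":0},{"hand":-1,"delta_pos":[0,0,-105],"yaw":0},{"hand":-1,"delta_pos":[0,0,-135],"yaw":0},{"hand":-1,"delta_pos":[0,0,-150],"yaw":0},{"hand":-1,"delta_pos":[0,0,-150],"yaw":0},{"hand":-1,"delta_pos":[0,0,-150],"yaw":0}])

```text
clock: 27.75
position: [413.9, 71.0, 203.9]
ee_rot: [1.0, 0.0, 0.001, -0.001]
contact_force: [-0.6, -0.9, -1.9]
gripper_width: 26.3
grasp_force: 61.5
```

Run:
```python
from h import *
s,g,v3,I,B=fitheld()
for k in('side','wrist'):
    for th in(.5,.6,.7,.8,.9): print(k,58,th,*[x.round(1) for x in heldmodel(I[k],g,v3,th,58)])
T=I['top']
hsv=cv2.cvtColor(T['pixels'],cv2.COLOR_RGB2HSV).astype(int)
print(hsv[132:152,245].tolist()); print(hsv[141,236:256].tolist())
# red/green check
for n,z,L,r,x0 in(('red',45,45,13.5,(541,254)),('green',45,35,13,(516,156))):
  for k in('side','top'):
    for a,c in mask(I[k],n)[:3]:
        if np.hypot(*(c-cyl(I[k],[*x0,z],[0,0,1],r,L)[0]))<10: print(k,n,a,fitbar(I[k],c,z,L,r,x0).round(1))
```

```text
t 27.75 pos [413.9  71.  203.9] x [1.    0.    0.002] y [ 0.    -1.    -0.002] j [ 0.56  0.08 -0.54 -0.   -0.94  1.01] w 26.3 F [-0.6 -0.9 -1.9] g 61.5
side (132, array([169, 276]), array([193, 297]))
wrist (11997, array([149, 220]), array([343, 295]))
top None
side 58 0.5 [168.7 277.7] [196.8 300.4]
side 58 0.6 [169.  276.4] [195.9 300.9]
side 58 0.7 [169.3 275.3] [194.8 301.3]
side 58 0.8 [169.8 274.2] [193.6 301.6]
side 58 0.9 [170.3 273.4] [192.2 301.8]
wrist 58 0.5 [161.6 218.3] [353.5 295.2]
wrist 58 0.6 [154.9 218.9] [351.8 294.6]
wrist 58 0.7 [148.8 219.5] [349.4 293.9]
wrist 58 0.8 [143.3 220.2] [346.4 293.3]
wrist 58 0.9 [138.7 220.9] [346.9 292.6]
[[13, 14, 222], [14, 15, 224], [15, 16, 223], [12, 15, 224], [13, 13, 228], [14, 14, 230], [12, 14, 232], [13, 13, 231], [14, 14, 231], [16, 14, 236], [12, 15, 219], [13, 35, 116], [13, 47, 142], [9, 43, 154], [10, 48, 144], [10, 50, 138], [8, 49, 130], [12, 58, 133], [10, 54, 132], [8, 58, 132]]
[[9, 55, 131], [10, 53, 131], [10, 52, 132], [9, 53, 131], [12, 56, 136], [7, 55, 135], [16, 29, 148], [14, 14, 200], [14, 12, 229], [16, 14, 236], [14, 14, 232], [12, 16, 205], [10, 35, 151], [8, 56, 133], [9, 52, 137], [7, 53, 131], [7, 57, 130], [10, 54, 132], [9, 45, 135], [10, 54, 132]]
side red 170 [539.9 262.1]
side green 89 [514.  162.4]
top green 38 [515.2 153.5]
```

>>> apply_moves(rows=[{"hand":-1,"delta_pos":[20,4,0],"yaw":0},{"hand":-1,"delta_pos":[50,9,0],"yaw":0},{"hand":-1,"delta_pos":[80,14,0],"yaw":0},{"hand":-1,"delta_pos":[110,19,0],"yaw":0},{"hand":-1,"delta_pos":[140,24,5],"yaw":0},{"hand":-1,"delta_pos":[165,28,12],"yaw":0},{"hand":-1,"delta_pos":[185,31,18],"yaw":0},{"hand":-1,"delta_pos":[198,33,23],"yaw":0},{"hand":-1,"delta_pos":[205,33,26],"yaw":0},{"hand":-1,"delta_pos":[206,33,27],"yaw":0},{"hand":-1,"delta_pos":[206,33,27],"yaw":0},{"hand":-1,"delta_pos":[206,33,27],"yaw":0}])

```text
clock: 28.9
position: [618.4, 37.4, 175.7]
ee_rot: [1.0, 0.0, -0.001, 0.0]
contact_force: [-0.9, 0.1, -1.1]
gripper_width: 26.8
grasp_force: 61.4
```

Run:
```python
from h import *
s,g,v3,I,B=fitheld()
for k in('side','wrist'):
    for th in(.6,.7,.8): print(k,58,th,*[x.round(1) for x in heldmodel(I[k],g,v3,th,58)])
for k in('wrist','side','top'):
    for e in nets.pinpoint(k,'nozzle')[:2]: print(k,round(e['score'],2),np.round(e['location'],1),at_z(I[k],e['location'],126).round(1))
    for e in nets.pinpoint(k,'blue_bar')[:1]: print(k,'blue',round(e['score'],2),np.round(e['location'],1))
print('low end pred',g+58*(np.sin(.75)*v3-np.cos(.75)*np.array([0,0,1])),[np.round(proj(I[k],g+58*(np.sin(.75)*v3-np.cos(.75)*np.array([0,0,1]))),1) for k in('wrist','side','top')])
for n,z,L,r,x0 in(('red',45,45,13.5,(541,254)),('green',45,35,13,(516,156)),('amber',45,50,13.5,(555,303))):
  for k in('side','top'):
    for a,c in mask(I[k],n)[:3]:
        if a>20 and np.hypot(*(c-cyl(I[k],[*x0,z],[0,0,1],r,L)[0]))<10: print(k,n,a,fitbar(I[k],c,z,L,r,x0).round(1))
st()
```

```text
t 28.9 pos [618.4  37.4 175.7] x [ 1.     0.001 -0.001] y [ 0.001 -1.     0.   ] j [ 0.32  0.44 -0.12 -0.   -1.01  1.25] w 26.8 F [-0.9  0.1 -1.1] g 61.4
side (130, array([165, 219]), array([188, 238]))
wrist (11865, array([149, 221]), array([342, 295]))
top None
side 58 0.6 [165.1 219.7] [190.1 241.1]
side 58 0.7 [165.4 218.6] [189.1 241.5]
side 58 0.8 [165.8 217.6] [188.  241.8]
wrist 58 0.6 [156.2 221.2] [350.4 295.6]
wrist 58 0.7 [150.2 221.8] [348.1 294.9]
wrist 58 0.8 [144.9 222.4] [345.1 294.2]
wrist blue 0.75 [165.4 257.1]
side blue 0.69 [188.  223.5]
top blue 0.52 [191.  188.2]
low end pred [657.89679219  37.46102345 127.22715125] [array([164.5, 258.1]), array([185. , 221.6]), array([160.2, 244.9])]
side red 168 [540.4 261.6]
side green 93 [515.3 158.7]
top amber 49 [556.9 303.4]
t 29.35 pos [619.1  37.4 176.3] x [1. 0. 0.] y [ 0. -1. -0.] j [ 0.32  0.44 -0.12 -0.   -1.01  1.25] w 26.6 F [-0.1  0.1 -1.5] g 61.4
```

```bash
python3 -c "
from bench import workorder
print(workorder.job_done())"
```

```text
the job is handed in; nothing more can be done
None
```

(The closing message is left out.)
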